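# Reload the finish-bottle rack and swing its keeper bar shut

## Robot

A 6-joint arm with a two-finger parallel gripper is mounted at the origin on the work surface. World frame = base frame: x ahead of the robot, y to its left, z up, the work surface at z = 0. Lengths are in mm, angles in rad, forces in N, time in s.
With the tool pointing down it reaches from about 350 to 975 mm from the base axis. Payload 7.1 kg.
Tool frame: the origin (TCP) lies midway between the tips of the shut fingers; the grasp point (between the pads) lies 19 mm behind it (ctrl.pinch_z is the distance from the TCP to the grasp point, in mm); z points along the fingers, y is the direction in which the jaws open and shut (so a half turn about z gives the same grasp; the last joint's range is limited). The gripper opens to 88 mm and grips with 3 to 60 N. Pads are 20 mm wide; open, the fingers measure 115 mm over their backs; the gripper's body (75 mm by 178 mm) begins 61 mm behind the grasp point.
Start: joints at [-1.181, 0.423, 1.63, -0, 1.089, -0.019], TCP at [248.458, -573.475, 222.675] pointing down, gripper open.
Joint ranges: [-3, 3], [-0.9, 2.11], [0.09, 2.58], [-1.31, 4.45], [0.11, 2.69], [-2.54, 2.54]. Speed limits (rad/s): [2.39, 2.39, 3.01, 3.14, 3.14, 3.14].

## Interface

Orientations are given as a rotation vector (axis times angle).
In Python, from workcell import ctrl gives the robot as it stands.
- The arm moves only by the tool jog_arm, never from a script. Its arguments are lists of equal length, an entry for each row: "xyz": the shift along the world's x, y, z in mm, a list of three; "yaw": the turn about the world's z in degrees. A call has 1 to 20 rows; each row shifts and turns the pose as measured when the row begins; what a row does not reach is not made up. A row lasts 1/12 s, in which the tool goes at most 41.7 mm and 7.16 degrees, less where a joint would pass 70% of its speed; a pose out of reach is approached as far as the arm can. A call with a gripper value outside its range is refused whole. "gripper" is the closure, from 0 (fully open) to 1 (shut), set as the call begins (left out, the last holds). The fingers move at their own pace and stop on an object; the grip force is fixed at half the most. Time passes only in rows, so rows that do not move let the fingers close. It gives the time, the measured TCP pose, the force and the opening at its end, in the units of the state.
- ctrl.get_obs(): the state, without advancing time (a new reading comes with each control period).
- ctrl.get_image(name): name is "side" or "top"; returns a dict with "img" (384x512x3 uint8, blue, green, red), "K" (3x3 intrinsics, pixels), "R" (3x3) and "t" (3): a world point X has camera coordinates R X + t. Camera axes: x right, y down, z forward; pixel columns grow to the right and rows downward; lengths in mm; the calibration is good to about 2 mm. A picture is of the moment at which its call begins. There is no depth.
- ctrl.close_job(): hands the job in, once; it reports no verdict.
Trained networks look in a picture, given as the dict that the camera call returned (one of the last four; its "shot" number tells which), for a name from the list of things; names that differ only in an ending like _2 or _b are one class to them, and where a whole thing is asked for, a point or a joint stands for the part that bears it (a point fixed in the world has none). Each returns a list of dicts, best first, with "confidence" (0 to 1); they miss things now and then, are a little off and sometimes report something else, mostly with a low value. They report only what shows in the picture. A call takes as long as a camera call.
- ctrl.find_in(picture, thing): "centre" ([column, row] as shares, 0 to 1, of the picture: columns of its width, rows of its height, amid what is visible of it).
- ctrl.regions_of(picture, thing): "region" (384x512 bool, what is visible of it) and "centre" ([column, row] as shares, 0 to 1, of the picture: columns of its width, rows of its height, amid what is visible of it).
- ctrl.pinpoint(picture, thing): "centre" ([column, row] as shares, 0 to 1, of the picture: columns of its width, rows of its height: a listed point, or the origin of a listed thing).
The state is a dict: "t": time; "qpos": joint angles; "qvel": joint speeds; "joint_torque": joint torques, N m; "ee_pos": TCP position; "orientation": TCP orientation; "ft_force": force on the tool from outside, world axes, zero at the start; "moment": the same for the moment, N m; "width": finger opening in mm.
Only numpy, scipy, OpenCV 4.12 (cv2) and the standard library are available. Lean on these libraries where they do the work, as an engineer would, in place of code of your own. Each camera call takes 0.05 s, during which the arm holds its last target.

## Task

Fold the bottle rack's keeper bar all the way down, drop the two stray wood off-cuts that lie in the rack's lane into the black scrap bin, and stand every fallen finish bottle upright, cap up, in the rack's row alongside the bottles already standing there. When the row is complete, swing the keeper bar back up until it is fully home in its detent, leaving all bottles standing in line behind it and the jar and sanding block where they were.

Things in the scene. Friction and masses are not known exactly. Their poses are not given: they have to be found in the camera images.
- bottle1: white, blue-labelled, blue-capped square plastic bottle, fallen over, cap roughly away from the robot: 46 mm square body 82 mm tall, tapering shoulder, 32 mm round cap; 110 mm tall over all, 0.1 to 0.2 kg. Origin at mid-length on its long axis (55 mm from either end, 23 mm above what it lies on); x axis from base to cap (up when standing), y and z square to its flat sides. May be absent
- bottle2: yellow, white-labelled, red-capped square plastic bottle, fallen over, cap roughly away from the robot: 46 mm square body 82 mm tall, tapering shoulder, 32 mm round cap; 110 mm tall over all, 0.1 to 0.2 kg. Origin at mid-length on its long axis (55 mm from either end, 23 mm above what it lies on); x axis from base to cap (up when standing), y and z square to its flat sides. May be absent
- bottle3: grey, orange-labelled, black-capped square plastic bottle, fallen over, cap roughly away from the robot: 46 mm square body 82 mm tall, tapering shoulder, 32 mm round cap; 110 mm tall over all, 0.1 to 0.2 kg. Origin at mid-length on its long axis (55 mm from either end, 23 mm above what it lies on); x axis from base to cap (up when standing), y and z square to its flat sides. May be absent
- standing1: white, green-labelled, green-capped square bottle already standing in the rack's lane, same shape (46 mm square body 82 mm tall, tapering shoulder, 32 mm round cap; 110 mm tall over all), loose. Origin at the centre of its underside, z up to the cap, x and y square to its flat sides
- standing2: white, green-labelled, green-capped square bottle already standing in the rack's lane, same shape (46 mm square body 82 mm tall, tapering shoulder, 32 mm round cap; 110 mm tall over all), loose. Origin at the centre of its underside, z up to the cap, x and y square to its flat sides
- rack: wooden bottle rack, fixed: an open-fronted lane for a row of five bottles at 100 mm pitch along its y, on the line x = 0. Origin at bench height under the lane centre; x from front to back, z up. Lane floor 15 mm high, x = -60 to 45 mm; back panel behind it 75 mm high; end cheeks: inner faces at y = +-256 mm, 12 mm thick, 40 mm high, forward to x = -78 mm
- keeper (a joint): keeper bar's hinge angle: 0 = swung fully up into its detent, standing upright across the rack's front; grows as it folds forward and down towards the robot; 1.5 = fully down, level in front of the rack. Stiff enough to stay where it is left
- keeper_grip (a point): middle of the red grip sleeve (18 mm thick, 60 mm long along the bar) at the keeper bar's end, outside the rack's cheek on the -y side; the bar is a 12 mm steel rod running along the rack's y, on 55 mm arms. Axes turn with the bar: y along the bar, z from hinge to bar
- keeper_hinge (a point): centre of the keeper bar's hinge line, which runs along the rack's y, 66 mm in front of the rack's centre and 20 mm above the bench
- offcut1: pale pine off-cut, 60 x 38 x 50 mm (its x, y, z), 70 g, lying loose in the rack's lane among the bottles. Origin at the centre of its underside
- offcut2: pale pine off-cut, 60 x 38 x 50 mm (its x, y, z), 70 g, lying loose in the rack's lane among the bottles. Origin at the centre of its underside
- scrap_bin: black open-topped scrap bin, fixed, 170 x 170 mm outside, 65 mm high, walls 6 mm, floor 6 mm, a few thin wood scraps on the bottom. Origin at the centre of its underside
- screw_jar: amber glass jar with a steel lid, 56 mm across, 75 mm tall, loose bystander; origin at the centre of its underside
- sanding_block: cork sanding block 90 x 50 x 30 mm, loose bystander; origin at the centre of its underside

How it is judged (in metres and radians):
On the way, in this order (a step that is already met when the one before it is completed fails the run):
1. the keeper bar is folded fully down (value of joint keeper above 1.25 rad), for 0.2 s.
2. with the bar still down, both off-cuts are in the scrap bin and every bottle stands upright in the rack's row (value of joint keeper above 1.1 rad and x of offcut1 in the frame of scrap_bin between -0.08 and 0.08 m and y of offcut1 in the frame of scrap_bin between -0.08 and 0.08 m and height (world z) of each of offcut1, offcut2 below 0.06 m and x of offcut2 in the frame of scrap_bin between -0.08 and 0.08 m and y of offcut2 in the frame of scrap_bin between -0.08 and 0.08 m and angle between each of bottle1, bottle2, bottle3's own x axis and vertical below 0.12 rad and x of bottle1 in the frame of rack between -0.037 and 0.037 m and y of bottle1 in the frame of rack between -0.245 and 0.245 m and z of bottle1 in the frame of rack between 0.062 and 0.078 m and linear speed of each of bottle1, bottle2, bottle3, standing1, standing2 below 0.03 m/s and x of bottle2 in the frame of rack between -0.037 and 0.037 m and y of bottle2 in the frame of rack between -0.245 and 0.245 m and z of bottle2 in the frame of rack between 0.062 and 0.078 m and x of bottle3 in the frame of rack between -0.037 and 0.037 m and y of bottle3 in the frame of rack between -0.245 and 0.245 m and z of bottle3 in the frame of rack between 0.062 and 0.078 m and angle between each of standing1, standing2's own z axis and vertical below 0.12 rad and x of standing1 in the frame of rack between -0.037 and 0.037 m and y of standing1 in the frame of rack between -0.245 and 0.245 m and z of standing1 in the frame of rack between 0.007 and 0.023 m and x of standing2 in the frame of rack between -0.037 and 0.037 m and y of standing2 in the frame of rack between -0.245 and 0.245 m and z of standing2 in the frame of rack between 0.007 and 0.023 m), for 0.2 s.
At the end, for the whole second after the job is handed in: Bar within 0.06 rad of closed; every bottle present at rest on the lane floor, cap up within 0.12 rad, axis within 37 mm of the row line and 245 mm of the rack centre; off-cuts inside the scrap bin; jar and sanding block within 30 mm of where they were (value of joint keeper below 0.06 rad and x of offcut1 in the frame of scrap_bin between -0.08 and 0.08 m and y of offcut1 in the frame of scrap_bin between -0.08 and 0.08 m and height (world z) of each of offcut1, offcut2 below 0.06 m and x of offcut2 in the frame of scrap_bin between -0.08 and 0.08 m and y of offcut2 in the frame of scrap_bin between -0.08 and 0.08 m and angle between each of bottle1, bottle2, bottle3's own x axis and vertical below 0.12 rad and x of bottle1 in the frame of rack between -0.037 and 0.037 m and y of bottle1 in the frame of rack between -0.245 and 0.245 m and z of bottle1 in the frame of rack between 0.062 and 0.078 m and linear speed of each of bottle1, bottle2, bottle3, standing1, standing2 below 0.03 m/s and x of bottle2 in the frame of rack between -0.037 and 0.037 m and y of bottle2 in the frame of rack between -0.245 and 0.245 m and z of bottle2 in the frame of rack between 0.062 and 0.078 m and x of bottle3 in the frame of rack between -0.037 and 0.037 m and y of bottle3 in the frame of rack between -0.245 and 0.245 m and z of bottle3 in the frame of rack between 0.062 and 0.078 m and angle between each of standing1, standing2's own z axis and vertical below 0.12 rad and x of standing1 in the frame of rack between -0.037 and 0.037 m and y of standing1 in the frame of rack between -0.245 and 0.245 m and z of standing1 in the frame of rack between 0.007 and 0.023 m and x of standing2 in the frame of rack between -0.037 and 0.037 m and y of standing2 in the frame of rack between -0.245 and 0.245 m and z of standing2 in the frame of rack between 0.007 and 0.023 m and distance of each of screw_jar, sanding_block from where it was at the start of the episode below 0.03 m); the robot touches nothing.
It fails at once if the screw jar is tipped over (angle between screw_jar's own z axis and vertical above 0.6 rad).
Of bottle1, bottle2, bottle3 only 2 to 3 are there at a start; the rules pass over those that are not, and their reading is None.
At some moment in a run one of offcut1, offcut2 may be knocked a few centimetres aside while the robot is not near it.
It also fails if it takes over 208 s, if anything falls off the work surface, if the arm or the gripper's body presses on something with over 40 N, if the wrist force passes 120 N, or if a joint passes its speed limit or range.

## Working session

There is one attempt and no reset: what is moved stays moved. The work goes in short steps, Python scripts to look and compute and a tool call to move; the robot and the scene stay as the last step left them, time stands still between calls to the robot, and variables do not carry over. Pictures are saved under pics/ and viewed, and the job is handed in when it is done.

Besides the shell and the picture viewer there is one more tool, called after "Call:" as name(argument=value, ...) on one line, values as JSON. jog_arm: Moves the arm, as the interface text tells. Its arguments: {"type":"object","properties":{"xyz":{"type":"array","items":{"type":"array","items":{"type":"number"}}},"yaw":{"type":"array","items":{"type":"number"}},"gripper":{"type":"number"}},"required":["xyz","yaw"]}

```bash
ls; mkdir -p pics; python3 - <<'E'
from workcell import ctrl
import cv2, numpy as np
o=ctrl.get_obs(); print({k:np.round(v,3) for k,v in o.items()}, ctrl.pinch_z)
for n in("side","top"):
    p=ctrl.get_image(n); cv2.imwrite(f"pics/{n}0.png",p["img"]); print(n,p["K"],p["R"],p["t"])
    for th in "bottle1 bottle2 bottle3 standing1 standing2 rack keeper_grip keeper_hinge offcut1 offcut2 scrap_bin screw_jar sanding_block".split():
        print(th,[(np.round(np.array(d["centre"])*[512,384],1),round(d["confidence"],2)) for d in ctrl.pinpoint(p,th)])
E
```

```text
pics
{'t': np.float64(0.0), 'qpos': array([-1.181,  0.424,  1.631,  0.   ,  1.089, -0.019]), 'qvel': array([-0.001,  0.001,  0.   , -0.001, -0.001, -0.001]), 'joint_torque': array([-0.0000e+00, -5.4463e+01, -2.7367e+01,  6.4000e-02,  2.3000e-02,
       -0.0000e+00]), 'ee_pos': array([ 248.252, -572.993,  221.912]), 'orientation': array([-3.075, -0.637,  0.   ]), 'ft_force': array([ 0.183, -0.07 , -0.178]), 'moment': array([-0.028, -0.008, -0.019]), 'width': np.float64(87.881)} 18.700000000000003
side [[377.92491841   0.         255.65672738]
 [  0.         377.92491841 189.14242276]
 [  0.           0.           1.        ]] [[-0.93185019 -0.3628407   0.00136234]
 [-0.23662553  0.60484853 -0.76037268]
 [ 0.27507014 -0.70887579 -0.64948559]] [ 493.48508181  210.94757353 1104.28400518]
bottle1 [(array([308.9, 165.4]), 0.96), (array([281.8, 234.8]), 0.88)]
bottle2 [(array([308.9, 165.4]), 0.96), (array([281.8, 234.8]), 0.88)]
bottle3 [(array([308.9, 165.4]), 0.96), (array([281.8, 234.8]), 0.88)]
standing1 [(array([214.4, 223.1]), 0.78), (array([243. , 167.4]), 0.76)]
standing2 [(array([
[... 867 characters left out ...]
ay([339.1, 220.4]), 0.91), (array([229.4, 230.3]), 0.64)]
bottle3 [(array([339.1, 220.4]), 0.91), (array([229.4, 230.3]), 0.64)]
standing1 [(array([311. , 159.5]), 0.6), (array([217. , 157.2]), 0.53)]
standing2 [(array([311. , 159.5]), 0.6), (array([217. , 157.2]), 0.53)]
rack [(array([249.5, 164.1]), 0.65)]
keeper_grip [(array([350.8, 179.4]), 0.6)]
keeper_hinge [(array([230.4, 232.9]), 0.27)]
offcut1 [(array([276.5, 158.2]), 0.78), (array([248.3, 159.7]), 0.67)]
offcut2 [(array([276.5, 158.2]), 0.78), (array([248.3, 159.7]), 0.67)]
scrap_bin [(array([136.7, 234. ]), 0.64), (array([338.2, 221.2]), 0.63)]
screw_jar [(array([379.2, 214. ]), 0.78)]
sanding_block [(array([193.2, 234.1]), 0.98)]
```

View pics/side0.png

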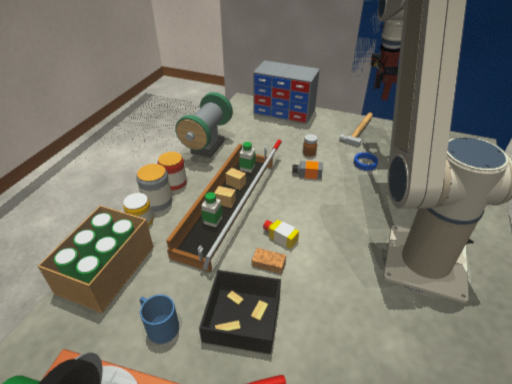

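View pics/top0.png

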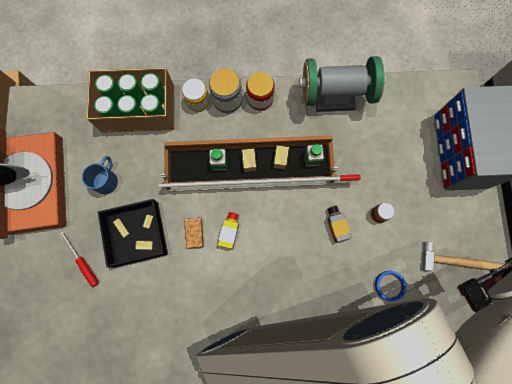

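```bash
cat > h.py <<'E'
from workcell import ctrl
import cv2, numpy as np
def ray(p,uv):
    d=p["R"].T@np.linalg.inv(p["K"])@np.array([uv[0],uv[1],1.]); c=-p["R"].T@p["t"]; return c,d/np.linalg.norm(d)
def atz(p,uv,z):
    c,d=ray(p,uv); return c+d*(z-c[2])/d[2]
def proj(p,X):
    q=p["R"]@np.array(X,float)+p["t"]; q=p["K"]@q; return q[:2]/q[2]
def tri(p1,u1,p2,u2):
    c1,d1=ray(p1,u1);c2,d2=ray(p2,u2)
    s=np.linalg.lstsq(np.c_[d1,-d2],c2-c1,rcond=None)[0]
    a=c1+d1*s[0];b=c2+d2*s[1]; return (a+b)/2,np.linalg.norm(a-b)
def pin(p,th): return [(np.array(d["centre"])*[512,384],d["confidence"]) for d in ctrl.pinpoint(p,th)]
def reg(p,th): return ctrl.regions_of(p,th)
def zoom(p,name,c0,r0,c1,r1,s=4):
    im=p["img"][r0:r1,c0:c1]; cv2.imwrite("pics/"+name,cv2.resize(im,None,fx=s,fy=s,interpolation=cv2.INTER_CUBIC))
E
python3 - <<'E'
from h import *
s=ctrl.get_image("side");t=ctrl.get_image("top")
zoom(t,"t1.png",100,120,400,260,2); zoom(s,"s1.png",170,110,350,340,2)
def pr(n,a,b): print(n,*[np.round(x,1) for x in tri(s,a,t,b)])
pr("b right",(308.9,165.4),(339.1,220.4))
pr("b left",(281.8,234.8),(229.4,230.3))
pr("st",(214.4,223.1),(217,157.2));pr("st",(243,167.4),(311,159.5))
pr("off",(234,186.2),(276.5,158.2));pr("off",(224.3,204.1),(248.3,159.7))
pr("grip",(278.4,146.6),(350.8,179.4));pr("rack",(225,205.5),(249.5,164.1));pr("bin",(242.5,313),(136.7,234))
pr("jar",(309.3,153.2),(379.2,214));pr("block",(268,260.8),(193.2,234.1))
E
```

```text
b right [ 434.3 -277.3   39.1] 14.4
b left [423.1  61.7  10.2] 8.5
st [650.   93.2  12.8] 29.7
st [ 652.5 -204.9   15.9] 15.3
off [652.  -96.1  12.8] 4.7
off [650.4  -5.2   5.9] 8.9
grip [ 561.7 -317.6   64. ] 3.0
rack [643.4  -7.3  -2.3] 2.3
bin [428.  352.3   7.2] 1.1
jar [ 460.4 -414.7   -4.1] 3.8
block [421.4 175.   13.8] 3.7
```

View zooms.

View pics/t1.png

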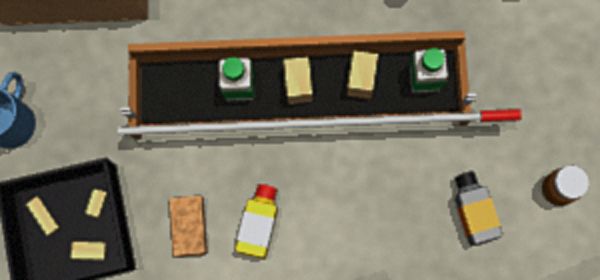

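View pics/s1.png

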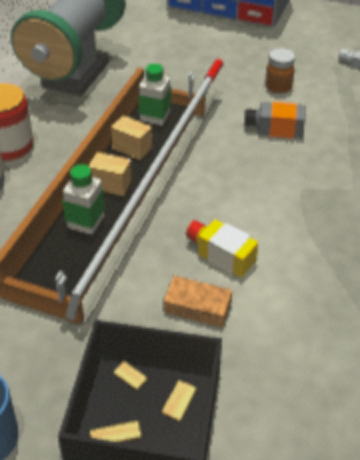

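```bash
cat >> h.py <<'E'
def rackpts(x,y,yaw,key=0.0):
    c,s=np.cos(yaw),np.sin(yaw)
    W=lambda P:[np.array([x+c*a-s*b,y+s*a+c*b,z]) for a,b,z in P]
    L=[]
    for sg in(1,-1):
        L.append(W([(-78,sg*256,40),(45,sg*256,40)])); L.append(W([(-78,sg*268,40),(45,sg*268,40)])); L.append(W([(-78,sg*256,40),(-78,sg*268,40)]))
        L.append(W([(-78,sg*268,40),(-78,sg*268,0)]))
    L.append(W([(45,-256,75),(45,256,75)]));L.append(W([(45,-256,15),(45,256,15)]));L.append(W([(-60,-256,15),(-60,256,15)]))
    L.append(W([(-66-55*np.sin(key),-345,20+55*np.cos(key)),(-66-55*np.sin(key),256,20+55*np.cos(key))]))
    return L
def overlay(p,L,name,c0,r0,c1,r1,s=4):
    im=cv2.resize(p["img"][r0:r1,c0:c1],None,fx=s,fy=s,interpolation=cv2.INTER_CUBIC)
    for l in L:
        q=[tuple(int(v) for v in (proj(p,X)-[c0-.5,r0-.5])*s) for X in l]
        cv2.line(im,q[0],q[1],(255,0,255),1)
    cv2.imwrite("pics/"+name,im)
E
python3 - <<'E'
from h import *
s=ctrl.get_image("side");t=ctrl.get_image("top")
L=rackpts(645,-5,0,0.3)
overlay(t,L,"ot1.png",150,110,370,200,3.6); overlay(s,L,"os1.png",160,120,300,280,3.7)
E
```

```text
(no output)
```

View pics/ot1.png

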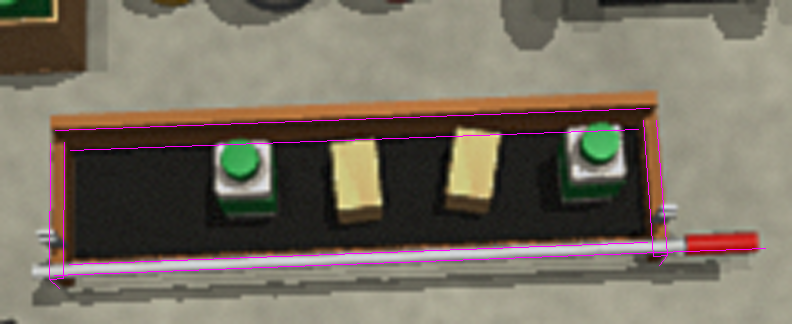

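View pics/os1.png

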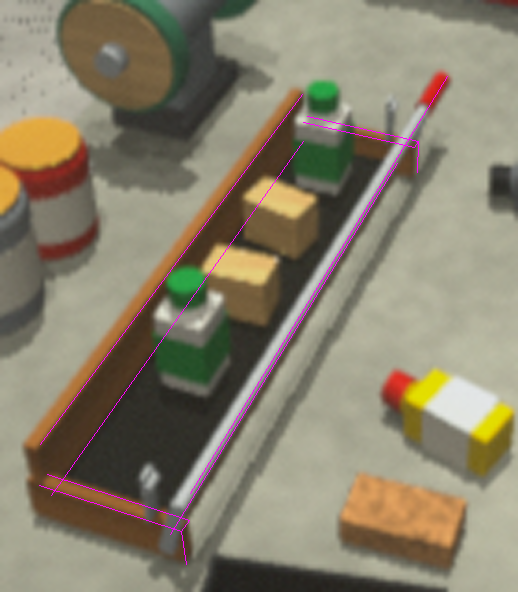

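```bash
python3 - <<'E'
from h import *
s=ctrl.get_image("side");t=ctrl.get_image("top")
for n,p in(("s",s),("t",t)):
    for d in reg(p,"keeper_grip")[:2]:
        r=d["region"]; ys,xs=np.nonzero(r); print(n,d["confidence"],r.sum(),xs.min(),xs.max(),ys.min(),ys.max(),xs.mean(),ys.mean())
    im=p["img"].astype(int); m=(im[...,2]>120)&(im[...,1]<70)&(im[...,0]<70)
    nn,lab,st,ce=cv2.connectedComponentsWithStats(m.astype(np.uint8)); 
    print(n,[(st[i].tolist(),np.round(ce[i],1)) for i in range(1,nn) if st[i][4]>8])
for k in (0,.15,.3,.45):
    x=579-55*np.sin(k); z=20+55*np.cos(k); print(k,x,z,proj(s,[x,-312,z]),proj(t,[x,-312,z]), proj(s,[x+3,-312,z]),proj(t,[x+3,-312,z]))
E
```

```text
s 0.72 355 204 280 141 268 241.22535211267606 202.75774647887323
s [([274, 140, 7, 9, 31], array([277.2, 144. ])), ([164, 159, 19, 10, 53], array([173.5, 165.4])), ([264, 221, 7, 8, 32], array([266.5, 224.2])), ([249, 375, 37, 9, 190], array([271.2, 380.4]))]
t 0.65 911 159 360 173 186 265.06586169045005 180.65642151481887
t [([260, 85, 14, 13, 26], array([267.8,  93.2])), ([470, 147, 5, 27, 45], array([472. , 160.1])), ([341, 175, 19, 5, 93], array([350.1, 177. ])), ([228, 212, 10, 8, 53], array([232.6, 215.3])), ([76, 257, 21, 30, 236], array([ 86. , 271.5]))]
0 579.0 75.0 [273.35602158 143.92870338] [349.38608657 173.6069713 ] [272.61055282 143.76795451] [349.30331053 172.6531052 ]
0.15 570.7809027139521 74.38240928648233 [275.39703323 144.50632542] [349.56930548 176.27307008] [274.64942462 144.34503605] [349.4863671  175.31705898]
0.3 562.7463886336263 72.54350690190833 [277.38471737 145.34476624] [349.66063178 178.97707442] [276.63543534 145.18288012] [349.57765885 178.01984879]
0.45 555.0768956238824 69.52459062939724 [279.27074232 146.4242366 ] [349.65777992 181.65026453] [278.520297   146.26171239] [349.57490117 180.69278929]
```

Call:
jog_arm(xyz=[[27, 21, -3], [27, 21, -3], [27, 21, -3], [27, 21, -3], [27, 21, -3], [27, 21, -3], [27, 21, -3], [27, 21, -3], [27, 21, -3], [27, 21, -3], [27, 21, -3], [22, 24, -3], [0, 0, 0], [0, 0, 0]], yaw=[5.5, 5.5, 5.5, 5.5, 5.5, 5.5, 5.5, 5.5, 5.5, 5.5, 5.5, 6, 0, 0], gripper=0.3)

```text
t: 2.97
ee_pos: [580.1, -306.5, 186.3]
orientation: [2.159, 2.274, 0.005]
ft_force: [0.8, 0.8, 1.2]
width: 61.6
```

Call:
jog_arm(xyz=[[-13, -10, -25], [0, 0, -30], [0, 0, -30], [0, 0, -20], [0, 0, -12], [0, 0, -4], [0, 0, 0]], yaw=[-3, 0, 0, 0, 0, 0, 0])

```text
t: 3.55
ee_pos: [564.7, -321.6, 64.2]
orientation: [2.228, 2.197, 0.006]
ft_force: [-0.0, 1.5, 0.1]
width: 61.3
```

```bash
python3 - <<'E'
from h import *
s=ctrl.get_image("side");t=ctrl.get_image("top")
a=cv2.resize(s["img"][90:250,200:350],None,fx=3.5,fy=3.5);cv2.imwrite("pics/a1.png",a)
zoom(t,"a2.png",290,100,420,260,3.5)
E
```

```text
(no output)
```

View pics/a1.png

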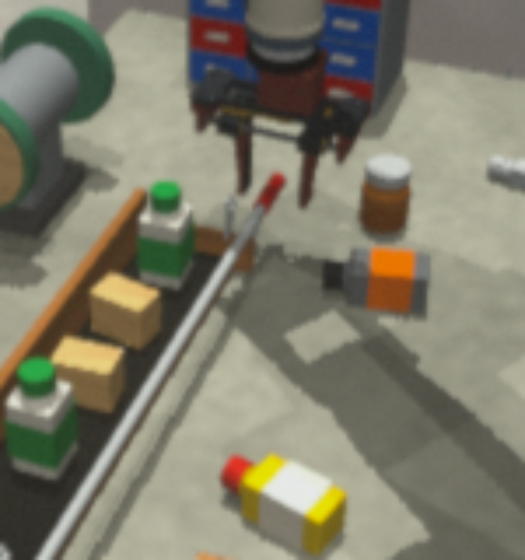

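View pics/a2.png

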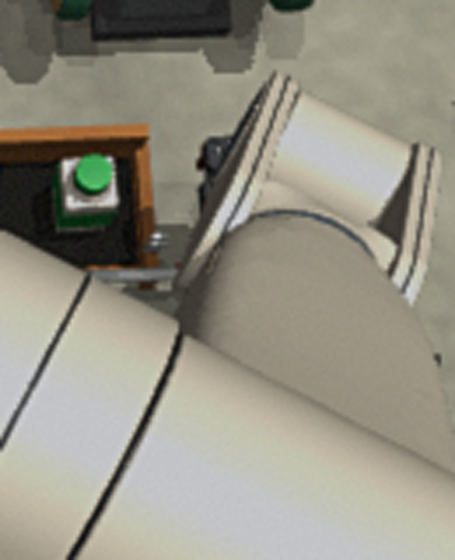

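Call:
jog_arm(xyz=[[0, 3, -3], [0, 0, 0], [0, 0, 0], [0, 0, 0], [0, 0, 0], [0, 0, 0]], yaw=[0, 0, 0, 0, 0, 0], gripper=1)

```text
t: 4.15
ee_pos: [569.0, -320.4, 68.2]
orientation: [2.219, 2.19, 0.011]
ft_force: [0.3, -0.0, -0.5]
width: 24.8
```

Call:
jog_arm(xyz=[[0, 0, -2], [0, 0, -2], [0, 0, 0], [0, 0, 0]], yaw=[0, 0, 0, 0])

```text
t: 4.48
ee_pos: [569.2, -320.5, 66.8]
orientation: [2.217, 2.191, 0.011]
ft_force: [0.9, -2.0, -3.7]
width: 17.2
```

Call:
jog_arm(xyz=[[-6, 0, -4], [-6, 0, -4], [-6, 0, -4], [-5, 0, -5], [-5, 0, -5], [-5, 0, -6]], yaw=[0, 0, 0, 0, 0, 0])

```text
t: 4.98
ee_pos: [545.4, -320.6, 49.6]
orientation: [2.204, 2.178, 0.028]
ft_force: [-2.1, 3.9, 13.1]
width: 17.4
```

Call:
jog_arm(xyz=[[-5, 0, -7], [-5, 0, -7], [-4, 0, -7], [-3, 0, -7], [-2, 0, -7], [-2, 0, -7], [-1, 0, -6]], yaw=[0, 0, 0, 0, 0, 0, 0])

```text
t: 5.57
ee_pos: [528.1, -320.7, 6.7]
orientation: [2.194, 2.168, 0.04]
ft_force: [-0.5, 3.4, 6.5]
width: 17.5
```

Call:
jog_arm(xyz=[[0, 0, 1], [0, 0, 0], [0, 0, 0], [0, 0, 0], [0, 0, 0], [0, 0, 20], [0, 0, 30], [0, 0, 40], [0, 0, 40], [0, 0, 40]], yaw=[0, 0, 0, 0, 0, 0, 0, 0, 0, 0], gripper=0.5)

```text
t: 6.4
ee_pos: [519.5, -316.0, 171.8]
orientation: [2.211, 2.182, 0.032]
ft_force: [1.0, -0.5, -0.1]
width: 44.3
```

```bash
python3 - <<'E'
from h import *
s=ctrl.get_image("side");t=ctrl.get_image("top")
L=rackpts(648,-5,0,1.5)
overlay(s,L,"b1.png",160,100,350,290,3.1)
def show(n,p):
  for th in("offcut1","bottle1","standing1"): print(n,th,[(np.round(a,1),round(c,2)) for a,c in pin(p,th)])
show("s",s);show("t",t); cv2.imwrite("pics/b2.png",t["img"])
E
```

```text
s offcut1 [(array([232.4, 186.6]), 0.75), (array([225.8, 203.5]), 0.64)]
s bottle1 [(array([309.3, 167.7]), 0.94), (array([282.9, 235.3]), 0.92), (array([309.3, 150.6]), 0.6)]
s standing1 [(array([245.9, 168.4]), 0.83), (array([213.1, 223.2]), 0.83), (array([227.6, 201.3]), 0.64)]
t offcut1 [(array([249.6, 159.5]), 0.79), (array([278. , 162.9]), 0.62)]
t bottle1 [(array([339.3, 224.1]), 0.65), (array([228.4, 229.9]), 0.61), (array([246.2, 160.7]), 0.2)]
t standing1 [(array([311.1, 159.1]), 0.9), (array([218.7, 160.4]), 0.75)]
```

View pics/b1.png

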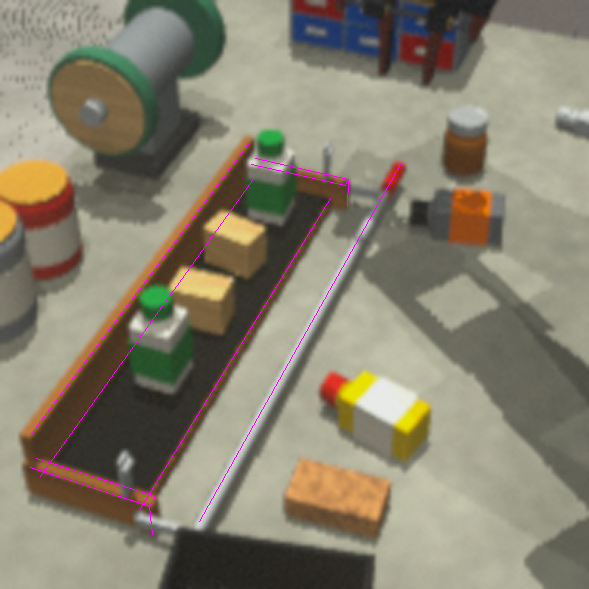

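View pics/b2.png

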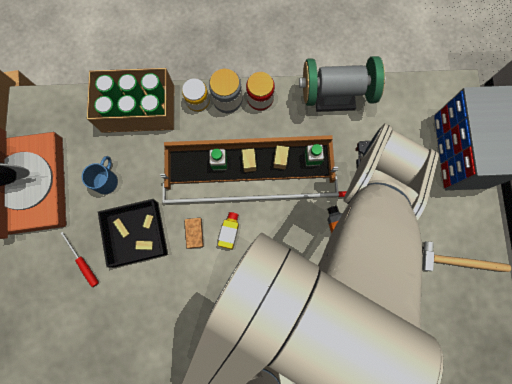

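```bash
cat >> h.py <<'E'
def offcuts(p,z=65,box=(160,130,340,190)):
    im=p["img"]; hsv=cv2.cvtColor(im,cv2.COLOR_BGR2HSV); s=6
    c0,r0,c1,r1=box
    big=cv2.resize(hsv[r0:r1,c0:c1],None,fx=s,fy=s,interpolation=cv2.INTER_LINEAR)
    m=((big[...,0]>12)&(big[...,0]<32)&(big[...,1]>50)&(big[...,2]>185)).astype(np.uint8)
    m=cv2.morphologyEx(m,cv2.MORPH_OPEN,np.ones((9,9),np.uint8))
    out=[]
    for c in cv2.findContours(m,cv2.RETR_EXTERNAL,cv2.CHAIN_APPROX_NONE)[0]:
        if cv2.contourArea(c)<1500: continue
        w=np.array([atz(p,((q[0]+.5)/s-.5+c0,(q[1]+.5)/s-.5+r0),z)[:2] for q in c[:,0,:]],np.float32)
        r=cv2.minAreaRect(w); b=cv2.boxPoints(r); e=b[1]-b[0];f=b[2]-b[1]
        if np.linalg.norm(e)<np.linalg.norm(f): e=f
        a=np.degrees(np.arctan2(e[1],e[0])); a=(a+90)%180-90
        out.append((np.round(r[0],1),np.round(r[1],1),round(float(a),1)))
    return out
E
python3 - <<'E'
from h import *
t=ctrl.get_image("top")
print(offcuts(t)); zoom(t,"c1.png",200,140,330,180,6)
E
```

```text
[(array([643.7,  -6.4]), array([58.2, 35.7]), 2.2), (array([ 649.5, -107.7]), array([35.7, 57.4]), -10.7)]
```

View pics/c1.png

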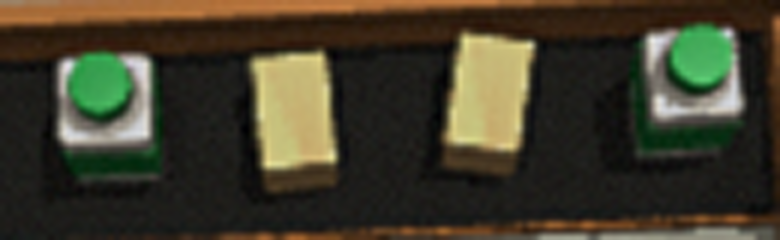

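Call:
jog_arm(xyz=[[11, 17, 0], [11, 17, 0], [11, 17, 0], [11, 17, 0], [11, 17, 0], [11, 17, 0], [11, 17, 0], [11, 17, 0], [11, 17, 0], [11, 17, 0], [11, 17, 0], [5, 10, 0], [0, 0, 0], [0, 0, 0]], yaw=[6.8, 6.8, 6.8, 6.8, 6.8, 6.8, 6.8, 6.8, 6.8, 6.8, 6.8, 3, 0, 0], gripper=0.25)

```text
t: 8.02
ee_pos: [641.6, -107.0, 148.0]
orientation: [-0.252, -3.114, -0.045]
ft_force: [-0.2, 0.5, 0.2]
width: 66.0
```

```bash
cat >> h.py <<'E'
def st():
    o=ctrl.get_obs(); r=o["orientation"]; import cv2 as c
    R=c.Rodrigues(np.array(r,float))[0]; y=R[:,1]; a=np.degrees(np.arctan2(y[1],y[0]))
    print("t",round(float(o["t"]),2),"pos",np.round(o["ee_pos"],1),"jaw",round((a+90)%180-90,1),"tilt",np.round(R[:,2],3),"F",np.round(o["ft_force"],1),"w",round(float(o["width"]),1),"q",np.round(o["qpos"],2))
E
python3 -c "
from h import *
st()
t=ctrl.get_image('top');print(offcuts(t))"
```

```text
t 8.02 pos [ 641.6 -107.   148. ] jaw 80.7 tilt [-0.014  0.03  -0.999] F [-0.2  0.5  0.2] w 66.0 q [-0.2   0.55  1.61  0.03  1.   -1.62]
[]
```

Call:
jog_arm(xyz=[[7, -1, -20], [0, 0, -25], [0, 0, -20], [0, 0, -14], [0, 0, -6], [0, 0, 0]], yaw=[-1, 0, 0, 0, 0, 0])

```text
t: 8.57
ee_pos: [645.7, -113.9, 59.1]
orientation: [-0.306, -3.109, -0.044]
ft_force: [-0.9, -0.7, -0.1]
width: 65.4
```

```bash
python3 -c "
from h import *
st()
s=ctrl.get_image('side');zoom(s,'d1.png',180,100,310,260,4)"
```

```text
t 8.57 pos [ 645.7 -113.9   59.1] jaw 78.7 tilt [-0.015  0.03  -0.999] F [-0.9 -0.7 -0.1] w 65.4 q [-0.21  0.68  1.63  0.03  0.86 -1.6 ]
```

View pics/d1.png

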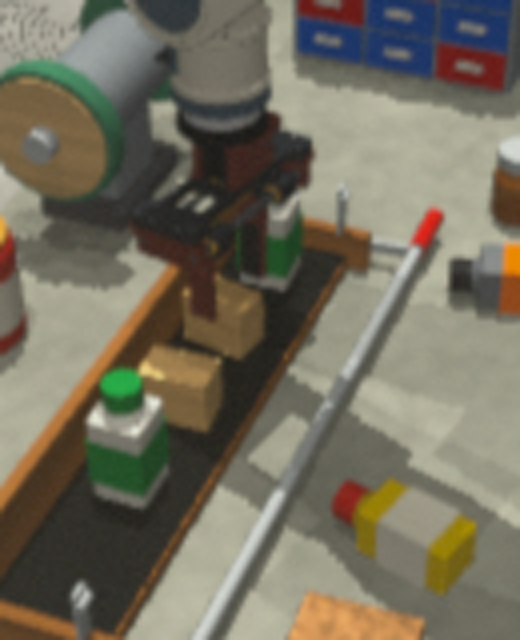

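Call:
jog_arm(xyz=[[2, 5, -8], [0, 0, 0], [0, 0, 0], [0, 0, 0], [0, 0, 0], [0, 0, 0], [0, 0, 0]], yaw=[0, 0, 0, 0, 0, 0, 0], gripper=1)

```text
t: 9.2
ee_pos: [650.5, -109.6, 55.5]
orientation: [-0.31, -3.116, -0.043]
ft_force: [-0.3, 0.3, 0.3]
width: 37.8
```

Call:
jog_arm(xyz=[[0, 0, 15], [0, 0, 30], [0, 0, 30], [0, 0, 30], [0, 0, 20], [-10, 20, 5], [-17, 33, 2], [-17, 33, 2], [-17, 33, 2], [-17, 33, 2], [-17, 33, 2], [-17, 33, 2], [-17, 33, 2], [-17, 33, 2], [-17, 33, 2], [-17, 33, 2], [-17, 33, 2], [-17, 33, 2], [-8, 15, 0], [0, 0, 0]], yaw=[0, 0, 0, 0, 0, 0, 0, 0, 0, 0, 0, 0, 0, 0, 0, 0, 0, 0, 0, 0])

```text
t: 10.87
ee_pos: [416.9, 336.5, 242.7]
orientation: [0.319, 3.111, 0.056]
ft_force: [-0.6, -0.5, -0.3]
width: 37.6
```

```bash
python3 -c "
from h import *
st()
t=ctrl.get_image('top');print(offcuts(t))
s=ctrl.get_image('side')
cv2.imwrite('pics/e1.png',s['img']);cv2.imwrite('pics/e2.png',t['img'])"
```

```text
t 10.87 pos [416.9 336.5 242.7] jaw 78.3 tilt [ 0.017  0.034 -0.999] F [-0.6 -0.5 -0.3] w 37.6 q [ 0.65  0.25  1.83  0.02  1.02 -0.73]
[(array([643.7,  -6.4]), array([58.2, 35.8]), 2.3)]
```

View pics/e1.png

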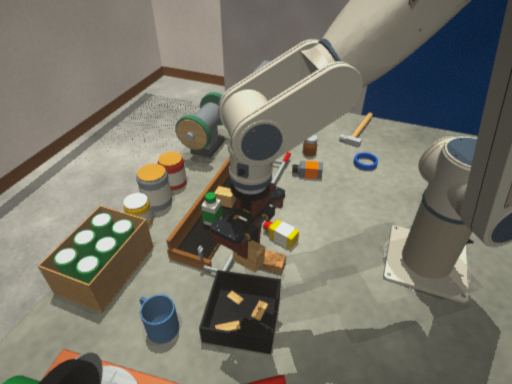

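View pics/e2.png

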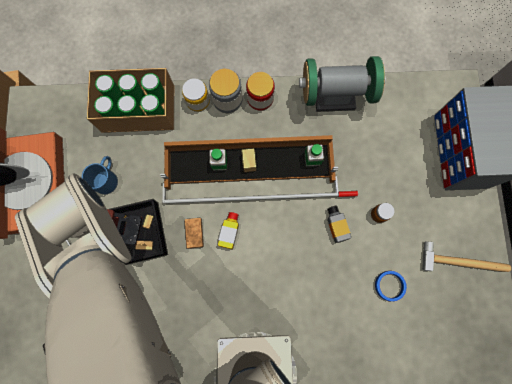

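Call:
jog_arm(xyz=[[8, -10, -30], [4, -4, -36], [0, 0, -36], [0, 0, -30], [0, 0, -20], [0, 0, -10], [0, 0, 0]], yaw=[0, 0, 0, 0, 0, 0, 0])

```text
t: 11.55
ee_pos: [437.8, 312.0, 80.2]
orientation: [0.333, 3.1, 0.062]
ft_force: [-1.6, -0.7, -0.7]
width: 37.5
```

Call:
jog_arm(xyz=[[-6, 7, -6], [0, 0, 0], [0, 0, 0]], yaw=[0, 0, 0])

```text
t: 11.8
ee_pos: [433.6, 318.6, 75.8]
orientation: [0.338, 3.097, 0.064]
ft_force: [0.7, -0.5, -0.6]
width: 37.8
```

```bash
python3 -c "
from h import *
st()
s=ctrl.get_image('side')
zoom(s,'f1.png',180,210,310,370,4)"
```

```text
t 11.8 pos [433.6 318.6  75.8] jaw 77.6 tilt [ 0.03   0.038 -0.999] F [ 0.7 -0.5 -0.6] w 37.8 q [ 0.6   0.5   1.94  0.02  0.65 -0.77]
```

View pics/f1.png

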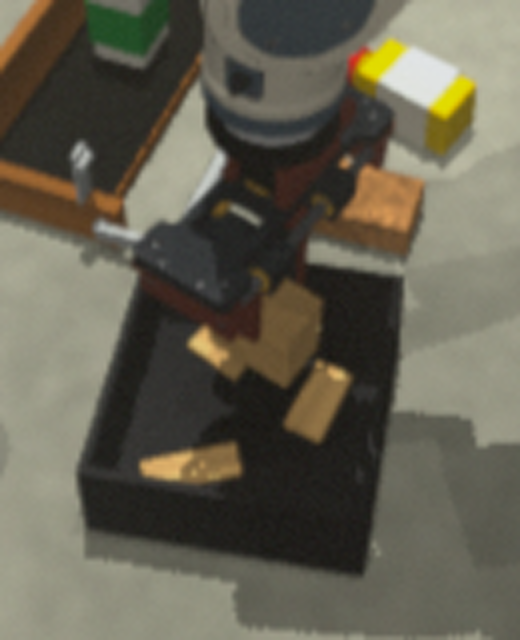

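Off-cut is inside the bin (about pixel 275,335 in the crop), near the −y wall; releasing it slightly inward.

Call:
jog_arm(xyz=[[-4, 5, -3], [0, 0, 0], [0, 0, 0]], yaw=[0, 0, 0])

```text
t: 12.1
ee_pos: [430.5, 325.6, 75.4]
orientation: [0.336, 3.093, 0.069]
ft_force: [0.7, 0.5, -1.1]
width: 37.5
```

Call:
jog_arm(xyz=[[0, 0, 0], [0, 0, 0], [0, 0, 0], [0, 0, 25], [0, 0, 35], [0, 0, 35], [0, 0, 30]], yaw=[0, 0, 0, 0, 0, 0, 0], gripper=0.4)

```text
t: 12.68
ee_pos: [426.1, 323.0, 198.8]
orientation: [0.336, 3.104, 0.056]
ft_force: [1.1, 1.1, 0.3]
width: 52.8
```

Call:
jog_arm(xyz=[[17, -26, 2], [17, -26, 2], [17, -26, 2], [17, -26, 2], [17, -26, 2], [17, -26, 2], [17, -26, 2], [17, -26, 2], [17, -26, 2], [17, -26, 2], [17, -26, 2], [10, -15, 0], [0, 0, 0], [0, 0, 0]], yaw=[1.2, 1.2, 1.2, 1.2, 1.2, 1.2, 1.2, 1.2, 1.2, 1.2, 1.2, 1, 0, 0], gripper=0.25)

```text
t: 13.85
ee_pos: [634.4, 8.0, 233.3]
orientation: [-0.073, 3.109, 0.077]
ft_force: [-0.6, -0.2, 0.3]
width: 65.6
```

```bash
python3 -c "
from h import *
st()
s=ctrl.get_image('side');t=ctrl.get_image('top')
print([(np.round(a,1),round(c,2)) for a,c in pin(s,'offcut1')])
zoom(s,'g1.png',180,100,310,340,2.5);cv2.imwrite('pics/g2.png',t['img'])"
```

```text
t 13.85 pos [634.4   8.  233.3] jaw -87.3 tilt [ 0.029  0.05  -0.998] F [-0.6 -0.2  0.3] w 65.6 q [-0.03  0.41  1.62  0.06  1.08 -1.68]
[(array([245.2, 306.9]), 0.59)]
```

View pics/g1.png

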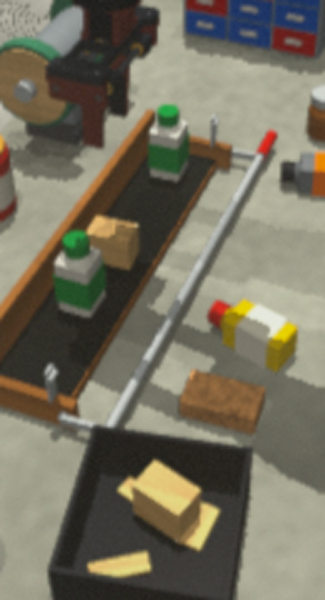

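View pics/g2.png

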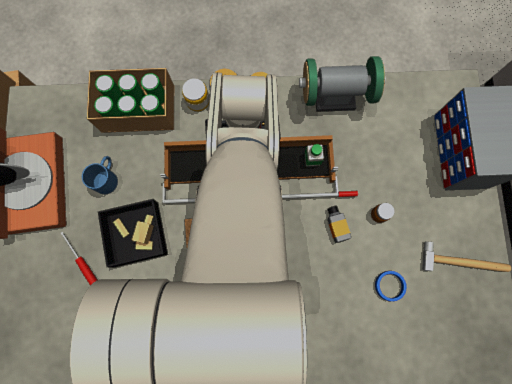

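Call:
jog_arm(xyz=[[6, -8, -30], [3, -4, -38], [0, 0, -38], [0, 0, -30], [0, 0, -20], [0, 0, -10], [0, 0, 0]], yaw=[0, 0, 0, 0, 0, 0, 0])

```text
t: 14.58
ee_pos: [640.5, 6.8, 65.7]
orientation: [-0.092, 3.102, 0.078]
ft_force: [-0.2, 0.6, 0.3]
width: 65.8
```

```bash
python3 -c "
from h import *
st()
s=ctrl.get_image('side')
zoom(s,'g3.png',180,110,310,250,4)"
```

```text
t 14.58 pos [640.5   6.8  65.7] jaw -86.6 tilt [ 0.035  0.051 -0.998] F [-0.2  0.6  0.3] w 65.8 q [-0.03  0.63  1.7   0.08  0.77 -1.72]
```

View pics/g3.png

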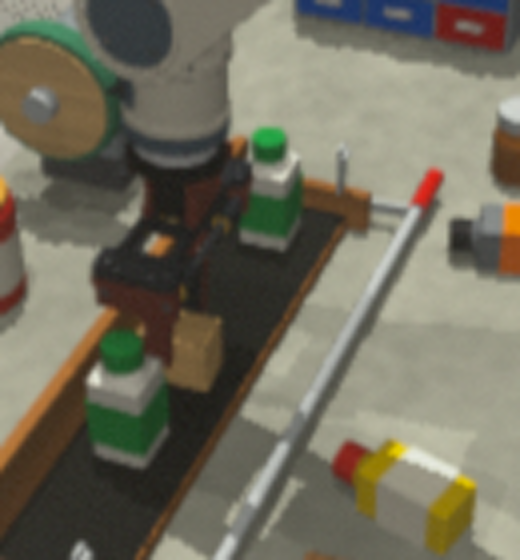

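Call:
jog_arm(xyz=[[3, -12, 0], [0, 0, -10], [0, 0, 0]], yaw=[-1, 0, 0])

```text
t: 14.88
ee_pos: [646.7, -5.0, 60.5]
orientation: [-0.065, 3.095, 0.077]
ft_force: [-0.3, 0.3, 0.6]
width: 65.7
```

Call:
jog_arm(xyz=[[-1, -1, -9], [0, 0, -3], [0, 0, 0], [0, 0, 0], [0, 0, 0], [0, 0, 0], [0, 0, 0]], yaw=[0, 0, 0, 0, 0, 0, 0], gripper=1)

```text
t: 15.47
ee_pos: [647.9, -7.0, 50.3]
orientation: [-0.063, 3.09, 0.076]
ft_force: [-0.5, 0.5, -0.9]
width: 37.7
```

Call:
jog_arm(xyz=[[0, 0, 15], [0, 0, 30], [0, 0, 30], [0, 0, 30], [0, 0, 20], [-10, 18, 5], [-17, 30, 0], [-17, 30, 0], [-17, 30, 0], [-17, 30, 0], [-17, 30, 0], [-17, 30, 0], [-17, 30, 0], [-17, 30, 0], [-17, 30, 0], [-17, 30, 0], [-17, 30, 0], [-10, 18, 0], [0, 0, 0]], yaw=[0, 0, 0, 0, 0, 0, 0, 0, 0, 0, 0, 0, 0, 0, 0, 0, 0, 0, 0])

```text
t: 17.05
ee_pos: [428.5, 372.3, 189.7]
orientation: [-0.055, 3.084, 0.079]
ft_force: [0.5, 0.2, -1.3]
width: 37.7
```

```bash
python3 -c "
from h import *
st()
s=ctrl.get_image('side');t=ctrl.get_image('top')
m=cv2.imread('pics/g2.png'); p=dict(t); p['img']=m
print(offcuts(p,56,(95,190,175,275)))
for q in [(100,207),(157,200),(167,257),(107,268)]: print(atz(t,q,65).round(0))
zoom(s,'h1.png',160,180,310,370,3.1);zoom(p,'h2.png',90,190,180,280,6)"
```

```text
t 17.05 pos [428.5 372.3 189.7] jaw -87.9 tilt [ 0.055  0.052 -0.997] F [ 0.5  0.2 -1.3] w 37.7 q [ 0.69  0.35  1.84  0.01  0.88 -0.92]
[(array([388.5, 316.5]), array([45.1, 18.3]), 87.8), (array([429.2, 327. ]), array([34.4, 57.4]), -15.6), (array([443.9, 386.6]), array([53.7, 16. ]), 34.4)]
[507. 448.  65.]
[522. 276.  65.]
[350. 244.  65.]
[325. 420.  65.]
```

View pics/h1.png

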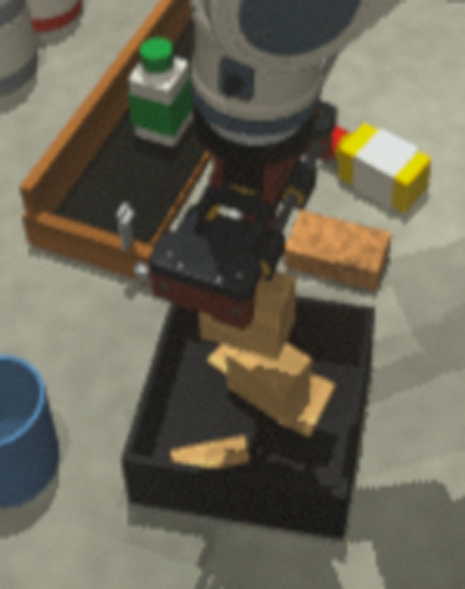

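View pics/h2.png

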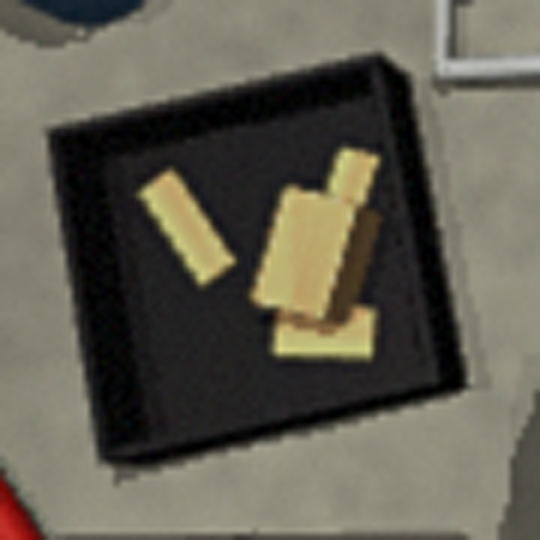

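Call:
jog_arm(xyz=[[-6, 12, -20], [0, 0, -30], [0, 0, -30], [0, 0, -16], [0, 0, -8], [0, 0, 0]], yaw=[0, 0, 0, 0, 0, 0])

```text
t: 17.65
ee_pos: [429.3, 376.7, 84.2]
orientation: [-0.044, 3.078, 0.08]
ft_force: [-0.2, -0.6, -0.5]
width: 37.9
```

Call:
jog_arm(xyz=[[-6, 10, -10], [-2, 2, -5], [0, 0, 0]], yaw=[0, 0, 0])

```text
t: 17.9
ee_pos: [423.2, 388.5, 69.7]
orientation: [-0.038, 3.076, 0.082]
ft_force: [0.1, -0.0, -0.7]
width: 37.7
```

Call:
jog_arm(xyz=[[0, 0, 0], [0, 0, 0], [0, 0, 0], [0, 0, 25], [0, 0, 35], [0, 0, 35], [0, -10, 30], [0, -10, 0]], yaw=[0, 0, 0, 0, 0, 0, 0, 0], gripper=0.4)

```text
t: 18.57
ee_pos: [423.1, 370.3, 202.2]
orientation: [-0.043, 3.074, 0.085]
ft_force: [1.4, 0.8, 0.0]
width: 52.5
```

```bash
python3 -c "
from h import *
st()
s=ctrl.get_image('side');t=ctrl.get_image('top')
zoom(s,'i1.png',160,130,330,370,2.4)
zoom(t,'i2.png',90,180,390,280,2.6)"
```

```text
t 18.57 pos [423.1 370.3 202.2] jaw -88.3 tilt [ 0.066  0.056 -0.996] F [1.4 0.8 0. ] w 52.5 q [ 0.7   0.32  1.85  0.    0.89 -0.9 ]
```

View pics/i1.png

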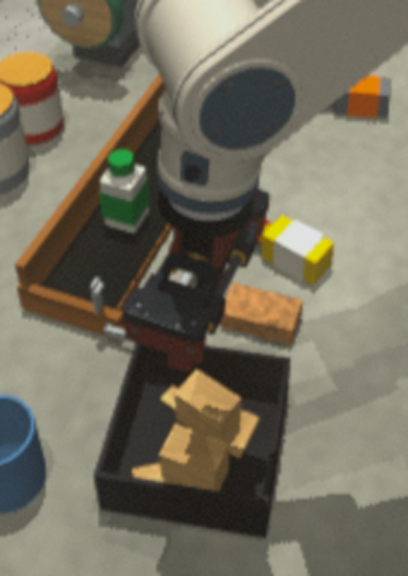

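View pics/i2.png

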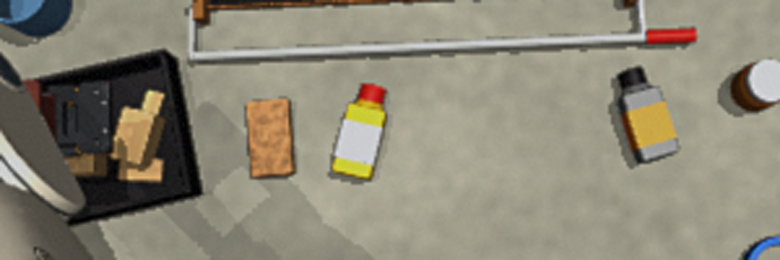

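```bash
cat >> h.py <<'E'
def boxmodel(x,y,a,cap=True):
    # lying bottle origin x,y yaw a (base->cap), outlines
    u=np.array([np.cos(a),np.sin(a),0]);v=np.array([-np.sin(a),np.cos(a),0]);o=np.array([x,y,0.])
    L=[]
    def P(s,w,z): return o+u*s+v*w+[0,0,z]
    for z in(0,46):
        q=[P(-55,-23,z),P(27,-23,z),P(27,23,z),P(-55,23,z)]
        L+= [(q[i],q[(i+1)%4]) for i in range(4)]
    for w in(-23,23):
        L.append((P(-55,w,0),P(-55,w,46)))
    for s in(37,55):
        n=24; c=[P(s,16*np.cos(t),23+16*np.sin(t)) for t in np.linspace(0,2*np.pi,n+1)]
        L+= list(zip(c[:-1],c[1:]))
    return L
E
python3 -c "
from h import *
s=ctrl.get_image('side');t=ctrl.get_image('top')
for n,p,boxes in(('s',s,((260,215,300,250),)),('t',t,((215,205,245,255),))):
    im=p['img'].astype(int); m=(im[...,2]>120)&(im[...,1]<80)&(im[...,0]<80)
    c0,r0,c1,r1=boxes[0]; ys,xs=np.nonzero(m[r0:r1,c0:c1]); print(n,'cap',xs.mean()+c0,ys.mean()+r0)
    for d in reg(p,'bottle2'):
        ys,xs=np.nonzero(d['region']); print(n,round(d['confidence'],2),d['region'].sum(),xs.mean().round(1),ys.mean().round(1),xs.min(),xs.max(),ys.min(),ys.max())
    print([(a.round(1),round(c,2)) for a,c in pin(p,'bottle2')])
"
```

```text
s cap nan nan
s 0.79 282 312.5 171.3 299 322 162 178
s 0.61 555 282.8 234.0 268 297 221 247
[(array([280.1, 235.2]), 0.85), (array([309.1, 166.2]), 0.84)]
t cap 232.64285714285714 215.35714285714286
t 0.94 573 228.4 231.3 218 238 212 249
t 0.61 557 337.8 225.0 328 350 206 242
[(array([229.9, 233.7]), 0.67), (array([336.8, 221. ]), 0.57)]<string>:6: RuntimeWarning: Mean of empty slice.
  ret = ret.dtype.type(ret / rcount)
```

```bash
cat >> h.py <<'E'
from scipy.optimize import minimize
def sil(p,par,s=4):
    L=boxmodel(*par); pts=np.array([X for l in L for X in l])
    def hull(q):
        q=np.array([proj(p,X) for X in q]); return cv2.convexHull(((q+.5)*s).astype(np.int32))
    m=np.zeros((384*s,512*s),np.uint8)
    body=[X for l in L[:10] for X in l]; capp=[X for l in L[10:] for X in l]
    x,y,a=par;u=np.array([np.cos(a),np.sin(a),0])
    cv2.fillConvexPoly(m,hull(body),1);cv2.fillConvexPoly(m,hull(capp+[np.array([x,y,23])+u*27]),1)
    return m
def fitlying(pms,x0):
    s=4
    big=[(p,cv2.resize(m.astype(np.uint8),None,fx=s,fy=s,interpolation=cv2.INTER_NEAREST)) for p,m in pms]
    def f(v):
        par=(v[0],v[1],v[2]/100)
        return sum((sil(p,par,s)!=b).sum()/b.sum() for p,b in big)
    best=min((minimize(f,[x0[0],x0[1],100*(x0[2]+da)],method="Nelder-Mead",options=dict(initial_simplex=np.array([[x0[0],x0[1],100*(x0[2]+da)]]*4)+np.vstack([np.zeros(3),np.eye(3)*[8,8,12]]),maxiter=120)) for da in(-.15,.15)),key=lambda r:r.fun)
    return best.x*[1,1,.01],best.fun
E
python3 -c "
from h import *
s=ctrl.get_image('side');t=ctrl.get_image('top')
rs=reg(s,'bottle1');rt=reg(t,'bottle1')
def pick(r,c0,c1):
    return [d['region'] for d in r if c0<d['centre'][0]*512<c1 and d['confidence']>.4][0]
y2=fitlying([(t,pick(rt,200,260))],(425,60,-.2));print('yellow',y2)
g3=fitlying([(t,pick(rt,310,360))],(434,-270,.2));print('grey top',g3)
for n,y in(('y',y2),('g',g3)):
    pass
L=boxmodel(*y2[0])+boxmodel(*g3[0])
overlay(t,L,'j1.png',200,200,360,255,4.9); overlay(s,L,'j2.png',250,140,350,260,5)
"
```

```text
yellow (array([ 4.26820921e+02,  6.17874407e+01, -2.63833301e-01]), np.float64(0.08257772020725389))
grey top (array([ 4.35531088e+02, -2.73427985e+02,  2.13201291e-01]), np.float64(0.08336759868421052))
```

View pics/j1.png

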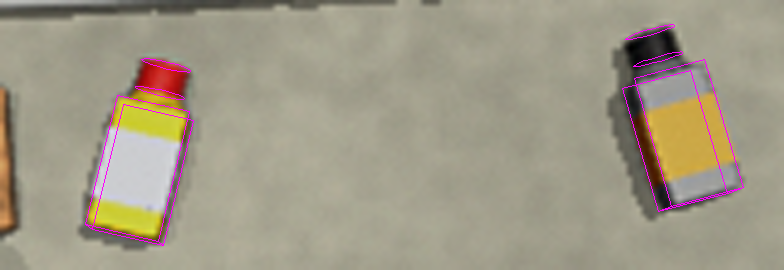

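View pics/j2.png

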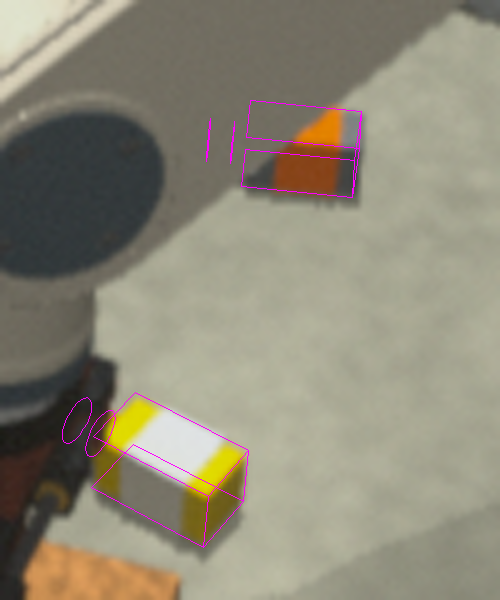

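Call:
jog_arm(xyz=[[4, -27, 0], [4, -27, 0], [4, -27, 0], [4, -27, 0], [4, -27, 0], [4, -27, 0], [4, -27, 0], [4, -27, 0], [4, -27, -5], [4, -27, -10], [4, -27, -10], [2, -10, -10], [0, 0, -10], [0, 0, 0]], yaw=[-1.5, -1.5, -1.5, -1.5, -1.5, -1.5, -1.5, -1.5, -1.5, -1.5, -1, 0, 0, 0], gripper=0.3)

```text
t: 20.33
ee_pos: [468.2, 49.4, 147.9]
orientation: [0.401, 3.047, 0.063]
ft_force: [0.4, 0.4, -0.3]
width: 61.7
```

```bash
python3 -c "
from h import *
st()"
```

```text
t 20.33 pos [468.2  49.4 147.9] jaw 75.1 tilt [ 0.073  0.032 -0.997] F [ 0.4  0.4 -0.3] w 61.7 q [ 0.06  0.28  2.07  0.04  0.72 -1.28]
```

Call:
jog_arm(xyz=[[3, 0, -25], [0, 0, -35], [0, 0, -30], [0, 0, -18], [0, 0, -10], [0, 0, 0], [0, 0, 0]], yaw=[0, 0, 0, 0, 0, 0, 0])

```text
t: 20.92
ee_pos: [475.1, 51.2, 28.1]
orientation: [0.398, 3.041, 0.065]
ft_force: [-0.2, -0.1, -0.6]
width: 61.7
```

```bash
python3 -c "
from h import *
st()
s=ctrl.get_image('side');zoom(s,'k1.png',200,170,320,280,5)"
```

```text
t 20.92 pos [475.1  51.2  28.1] jaw 75.2 tilt [ 0.079  0.032 -0.996] F [-0.2 -0.1 -0.6] w 61.7 q [ 0.06  0.53  2.1   0.07  0.43 -1.3 ]
```

View pics/k1.png

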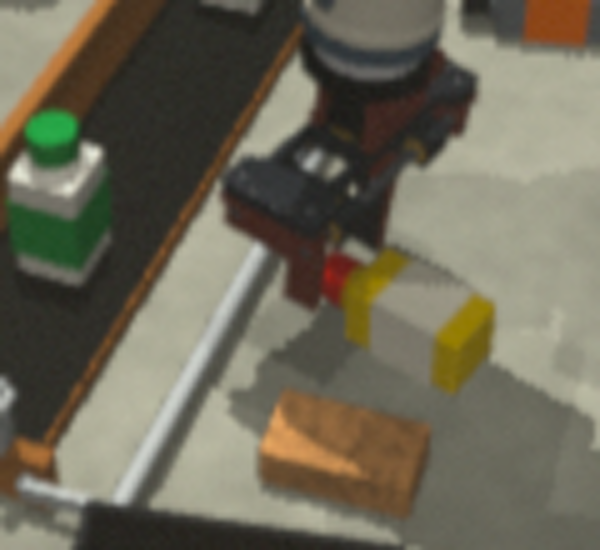

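Call:
jog_arm(xyz=[[-3, -1, -9], [0, 0, -6], [0, 0, 0], [0, 0, 0], [0, 0, 0]], yaw=[0, 0, 0, 0, 0])

```text
t: 21.38
ee_pos: [474.6, 50.8, 15.4]
orientation: [0.395, 3.034, 0.067]
ft_force: [0.1, 1.1, -0.8]
width: 61.3
```

Call:
jog_arm(xyz=[[-3, 0, -2], [0, 0, 0], [0, 0, 0], [0, 0, 0], [0, 0, 0], [0, 0, 0], [0, 0, 0]], yaw=[0, 0, 0, 0, 0, 0, 0], gripper=1)

```text
t: 21.97
ee_pos: [471.9, 50.8, 14.1]
orientation: [0.395, 3.032, 0.067]
ft_force: [-0.8, -0.8, -1.7]
width: 31.6
```

Gripped on the cap (31.6 mm ≈ 32). Lift a little and see whether the bottle swings.

Call:
jog_arm(xyz=[[0, 0, 15], [-2, 0, 25], [-3, 0, 25], [-4, 0, 25], [-4, 0, 20], [0, 0, 0], [0, 0, 0]], yaw=[0, 0, 0, 0, 0, 0, 0])

```text
t: 22.55
ee_pos: [455.9, 50.4, 126.5]
orientation: [0.396, 3.037, 0.065]
ft_force: [-0.3, 0.3, -2.8]
width: 31.4
```

```bash
python3 -c "
from h import *
st()
s=ctrl.get_image('side');zoom(s,'l1.png',200,140,320,280,4.2)"
```

```text
t 22.55 pos [455.9  50.4 126.5] jaw 75.3 tilt [ 0.083  0.032 -0.996] F [-0.3  0.3 -2.8] w 31.4 q [ 0.07  0.3   2.11  0.04  0.64 -1.28]
```

View pics/l1.png

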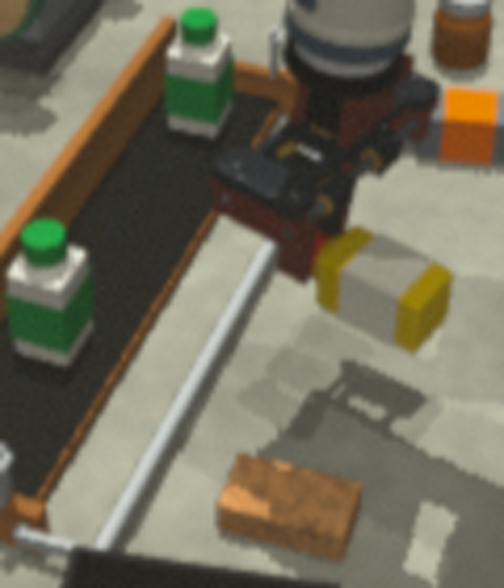

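Call:
jog_arm(xyz=[[0, 0, -15], [0, 0, -8], [0, 0, 0], [0, 0, 0]], yaw=[0, 0, 0, 0])

```text
t: 22.93
ee_pos: [454.7, 50.3, 99.0]
orientation: [0.397, 3.042, 0.064]
ft_force: [-0.1, 0.5, -1.5]
width: 31.5
```

Call:
jog_arm(xyz=[[0, 0, 0], [0, 0, 0], [0, 0, 0]], yaw=[0, 0, 0], gripper=0.67)

```text
t: 23.18
ee_pos: [453.9, 50.2, 97.7]
orientation: [0.397, 3.045, 0.063]
ft_force: [0.9, -0.4, -1.2]
width: 31.4
```

```bash
cat > look.sh <<'E'
python3 -c "
from h import *
st()
s=ctrl.get_image('side');zoom(s,'$1',$2)"
E
bash look.sh l2.png 200,140,320,280,3
```

```text
t 23.18 pos [453.9  50.2  97.7] jaw 75.2 tilt [ 0.074  0.032 -0.997] F [ 0.9 -0.4 -1.2] w 31.4 q [ 0.07  0.36  2.13  0.05  0.58 -1.29]
```

View pics/l2.png

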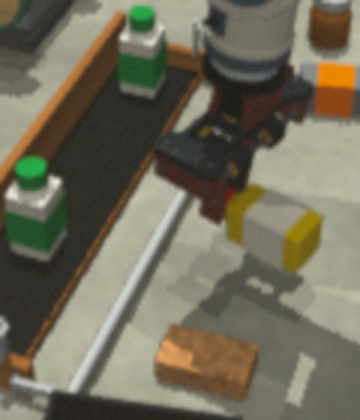

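Call:
jog_arm(xyz=[[0, 0, 0], [0, 0, 0], [0, 0, 0]], yaw=[0, 0, 0], gripper=0.65)

```text
t: 23.48
ee_pos: [454.5, 50.2, 98.4]
orientation: [0.397, 3.044, 0.063]
ft_force: [0.1, 0.4, -1.9]
width: 31.5
```

```bash
bash look.sh l3.png 200,140,320,280,3
```

```text
t 23.48 pos [454.5  50.2  98.4] jaw 75.2 tilt [ 0.076  0.032 -0.997] F [ 0.1  0.4 -1.9] w 31.5 q [ 0.07  0.36  2.13  0.05  0.58 -1.29]
```

View pics/l3.png

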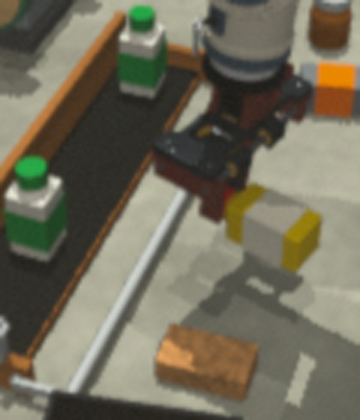

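Call:
jog_arm(xyz=[[0, 0, 0], [0, 0, 0], [0, 0, 0]], yaw=[0, 0, 0], gripper=0.644)

```text
t: 23.78
ee_pos: [454.7, 50.3, 98.8]
orientation: [0.397, 3.043, 0.064]
ft_force: [-0.7, -0.5, -1.5]
width: 31.5
```

```bash
bash look.sh l4.png 200,140,320,280,3
```

```text
t 23.78 pos [454.7  50.3  98.8] jaw 75.2 tilt [ 0.077  0.032 -0.997] F [-0.7 -0.5 -1.5] w 31.5 q [ 0.07  0.36  2.13  0.05  0.58 -1.29]
```

View pics/l4.png

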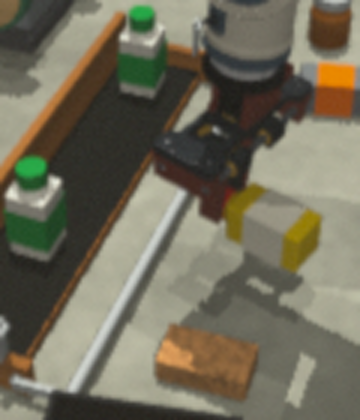

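Call:
jog_arm(xyz=[[0, 0, 0], [0, 0, 0], [0, 0, 0]], yaw=[0, 0, 0], gripper=0.64)

```text
t: 24.08
ee_pos: [454.2, 50.3, 98.7]
orientation: [0.397, 3.044, 0.063]
ft_force: [-0.1, -0.5, -3.3]
width: 31.7
```

```bash
bash look.sh l5.png 200,140,320,280,3
```

```text
t 24.08 pos [454.2  50.3  98.7] jaw 75.2 tilt [ 0.076  0.032 -0.997] F [-0.1 -0.5 -3.3] w 31.7 q [ 0.07  0.36  2.13  0.05  0.58 -1.29]
```

View pics/l5.png

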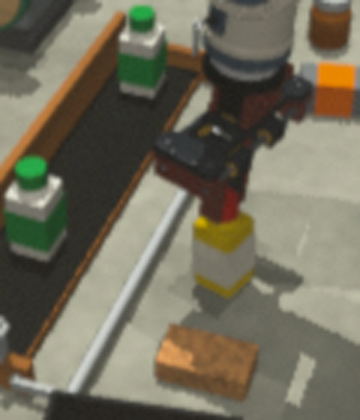

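Call:
jog_arm(xyz=[[0, 0, 0], [0, 0, 0], [0, 0, 0]], yaw=[0, 0, 0], gripper=1)

```text
t: 24.38
ee_pos: [454.9, 50.2, 98.9]
orientation: [0.397, 3.043, 0.064]
ft_force: [-0.8, 0.1, -1.7]
width: 31.2
```

```bash
bash look.sh l6.png 230,170,310,260,6
```

```text
t 24.38 pos [454.9  50.2  98.9] jaw 75.2 tilt [ 0.077  0.032 -0.997] F [-0.8  0.1 -1.7] w 31.2 q [ 0.07  0.36  2.13  0.05  0.58 -1.29]
```

View pics/l6.png

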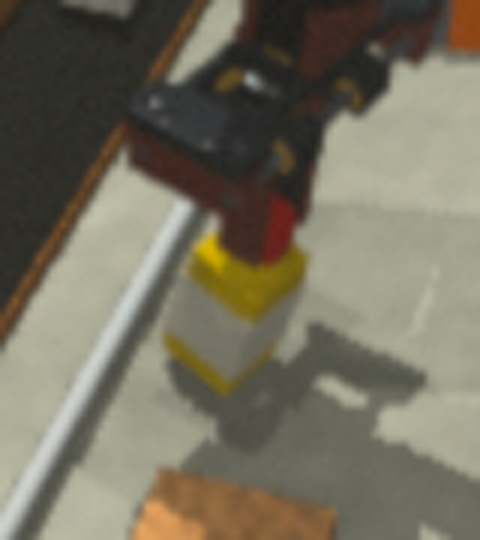

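Call:
jog_arm(xyz=[[0, 0, 0], [0, 0, 0], [0, 0, 0], [0, 0, 0], [0, 0, 0], [0, 0, 0], [0, 0, 0], [0, 0, 0], [0, 0, 0], [0, 0, 0]], yaw=[0, 0, 0, 0, 0, 0, 0, 0, 0, 0], gripper=0.64)

```text
t: 25.27
ee_pos: [454.9, 50.2, 98.9]
orientation: [0.397, 3.043, 0.064]
ft_force: [1.1, -0.4, -1.2]
width: 31.7
```

```bash
bash look.sh l7.png 230,170,310,260,6
```

```text
t 25.27 pos [454.9  50.2  98.9] jaw 75.2 tilt [ 0.077  0.032 -0.997] F [ 1.1 -0.4 -1.2] w 31.7 q [ 0.07  0.36  2.13  0.05  0.58 -1.29]
```

View pics/l7.png

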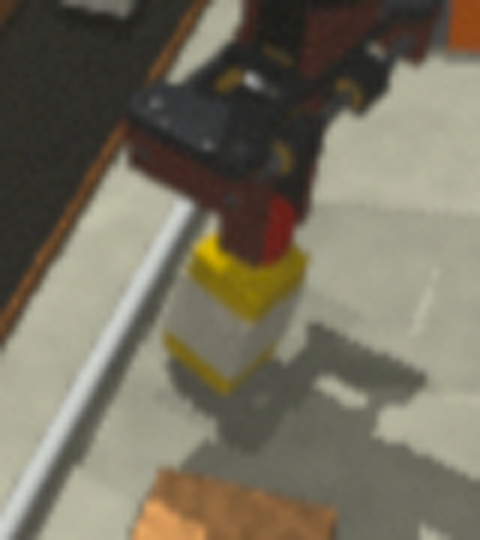

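Call:
jog_arm(xyz=[[0, 0, 0], [0, 0, 0], [0, 0, 0], [0, 0, 0], [0, 0, 0], [0, 0, 0]], yaw=[0, 0, 0, 0, 0, 0], gripper=0.638)

```text
t: 25.82
ee_pos: [454.9, 50.2, 98.9]
orientation: [0.397, 3.043, 0.064]
ft_force: [0.8, 0.3, -1.2]
width: 31.7
```

```bash
bash look.sh l8.png 230,170,310,260,6
```

```text
t 25.82 pos [454.9  50.2  98.9] jaw 75.2 tilt [ 0.077  0.032 -0.997] F [ 0.8  0.3 -1.2] w 31.7 q [ 0.07  0.36  2.13  0.05  0.58 -1.29]
```

View pics/l8.png

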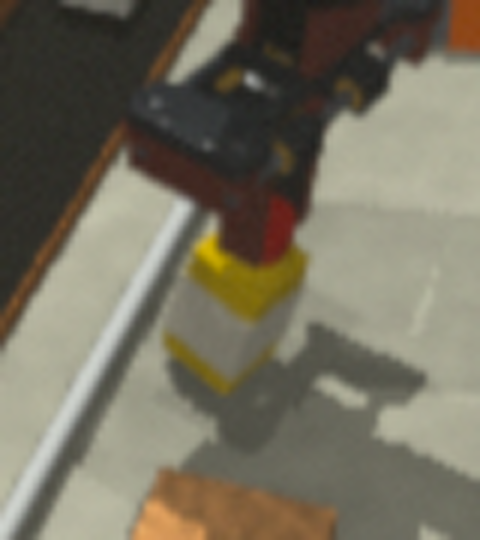

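Call:
jog_arm(xyz=[[0, 0, 0], [0, 0, 0], [0, 0, 0], [0, 0, 0], [0, 0, 0], [0, 0, 0]], yaw=[0, 0, 0, 0, 0, 0], gripper=0.636)

```text
t: 26.37
ee_pos: [455.6, 50.4, 99.3]
orientation: [0.397, 3.042, 0.064]
ft_force: [-0.2, 1.2, -0.1]
width: 32.4
```

```bash
bash look.sh l9.png 230,170,310,260,6
```

```text
t 26.37 pos [455.6  50.4  99.3] jaw 75.2 tilt [ 0.078  0.032 -0.996] F [-0.2  1.2 -0.1] w 32.4 q [ 0.07  0.36  2.12  0.05  0.58 -1.29]
```

View pics/l9.png

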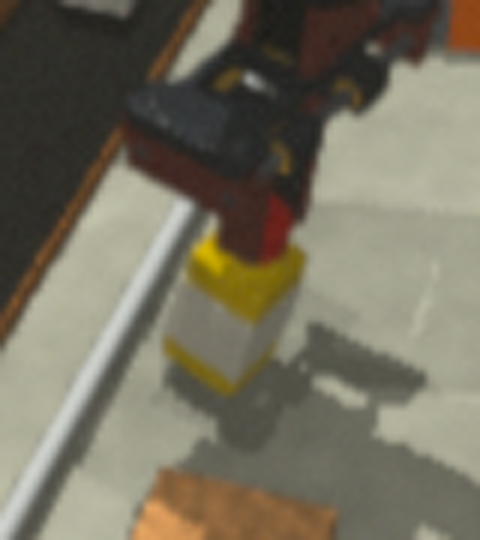

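Call:
jog_arm(xyz=[[0, 0, 0], [0, 0, 0], [0, 0, 0], [0, 0, 0]], yaw=[0, 0, 0, 0])

```text
t: 26.75
ee_pos: [455.7, 50.4, 99.3]
orientation: [0.397, 3.041, 0.064]
ft_force: [0.2, -0.0, 0.1]
width: 31.7
```

```bash
bash look.sh l10.png 230,170,310,260,6
```

```text
t 26.75 pos [455.7  50.4  99.3] jaw 75.2 tilt [ 0.079  0.032 -0.996] F [ 0.2 -0.   0.1] w 31.7 q [ 0.07  0.36  2.12  0.05  0.58 -1.29]
```

View pics/l10.png

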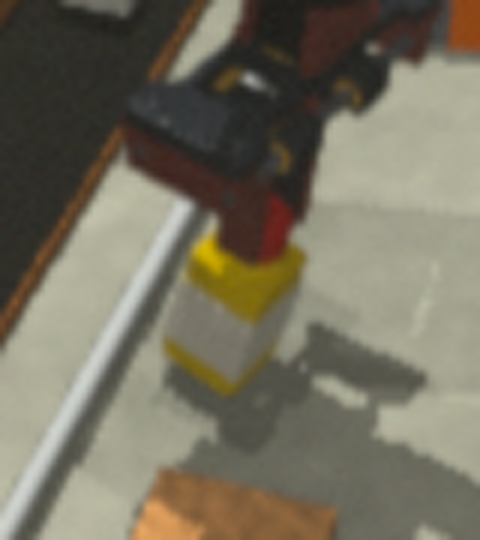

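```bash
cat >> h.py <<'E'
def standmodel(x,y,a,z0=0):
    c,s=np.cos(a),np.sin(a);L=[]
    P=lambda u,v,z:np.array([x+c*u-s*v,y+s*u+c*v,z0+z])
    k=[(-23,-23),(23,-23),(23,23),(-23,23)]
    for z in(0,82): L+=[(P(*k[i],z),P(*k[(i+1)%4],z)) for i in range(4)]
    L+=[(P(*q,0),P(*q,82)) for q in k]
    for z in(92,110):
        cc=[P(16*np.cos(t),16*np.sin(t),z) for t in np.linspace(0,2*np.pi,17)]; L+=list(zip(cc[:-1],cc[1:]))
    return L
E
python3 -c "
from h import *
s=ctrl.get_image('side');overlay(s,standmodel(455.5,50,-.26),'m1.png',230,170,310,260,6)"
```

```text
(no output)
```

View pics/m1.png

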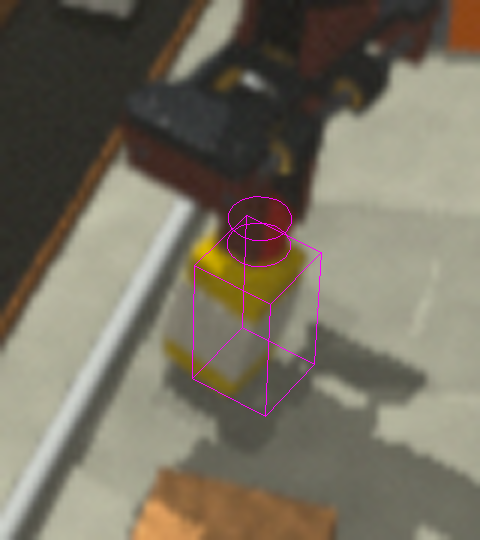

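Call:
jog_arm(xyz=[[0, 0, 0], [0, 0, 0], [0, 0, 0], [0, 0, 12], [-5, 1, 8], [-15, 4, 0], [-15, 4, 0], [-15, 4, 0], [-8, 2, 0], [0, 0, 0], [0, 0, 0]], yaw=[0, 0, 0, 0, 0, 0, 0, 0, 0, 0, 0], gripper=1)

```text
t: 27.77
ee_pos: [392.6, 65.6, 120.1]
orientation: [0.398, 3.044, 0.063]
ft_force: [0.7, 0.4, -1.6]
width: 31.2
```

```bash
cat >> h.py <<'E'
def tiltmodel(cx,cy,cz,a,tl):
    # cap centre (101 from base), heading a, tl tilt: base displaced toward +heading by angle tl
    h=np.array([np.cos(a),np.sin(a),0]);w=np.array([-np.sin(a),np.cos(a),0]);z=np.array([0,0,1.])
    ax=z*np.cos(tl)-h*np.sin(tl)  # base->cap
    f=np.cross(w,ax); f=h*np.cos(tl)+z*np.sin(tl)
    o=np.array([cx,cy,cz])-ax*101;L=[]
    P=lambda u,v,s:o+f*u+w*v+ax*s
    k=[(-23,-23),(23,-23),(23,23),(-23,23)]
    for s in(0,82): L+=[(P(*k[i],s),P(*k[(i+1)%4],s)) for i in range(4)]
    L+=[(P(*q,0),P(*q,82)) for q in k]
    for s in(92,110):
        cc=[P(16*np.cos(t),16*np.sin(t),s) for t in np.linspace(0,2*np.pi,17)]; L+=list(zip(cc[:-1],cc[1:]))
    return L
E
python3 -c "
from h import *
st();e=ctrl.get_obs()['ee_pos']
s=ctrl.get_image('side');overlay(s,tiltmodel(e[0],e[1],e[2]+7,-.26,.4),'m2.png',230,160,320,260,6)"
```

```text
t 27.77 pos [392.6  65.6 120.1] jaw 75.2 tilt [ 0.076  0.032 -0.997] F [ 0.7  0.4 -1.6] w 31.2 q [ 0.12  0.24  2.24  0.04  0.58 -1.23]
```

View pics/m2.png

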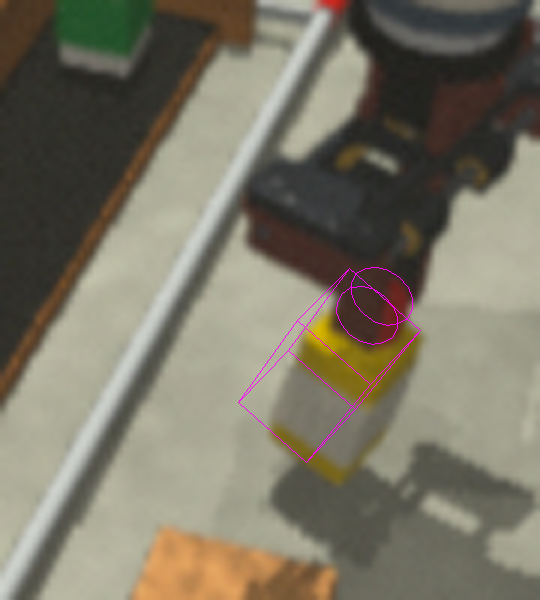

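```bash
python3 -c "
from h import *
e=ctrl.get_obs()['ee_pos']
s=ctrl.get_image('side');
a=[]
for tl in(.1,.2):
    overlay(s,tiltmodel(e[0],e[1],e[2]+4,-.26,tl),'x.png',255,190,310,245,7); a.append(cv2.imread('pics/x.png'))
cv2.imwrite('pics/m3.png',np.hstack(a))"
```

```text
(no output)
```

View pics/m3.png

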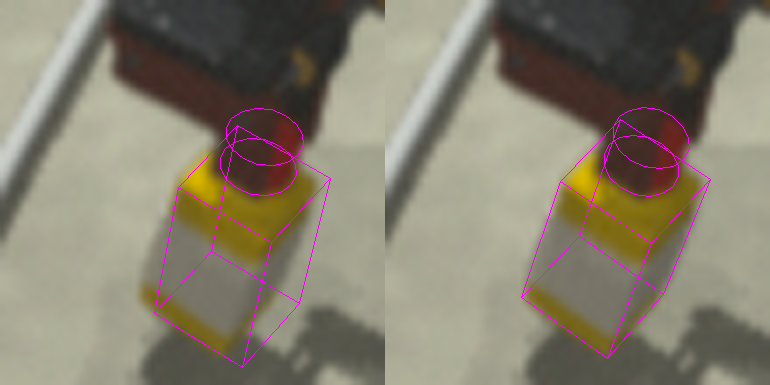

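Call:
jog_arm(xyz=[[0, 0, 15], [0, 0, 20], [11, -3, 10], [22, -7, 0], [22, -7, 0], [22, -7, 0], [22, -7, 0], [22, -7, 0], [22, -7, 0], [22, -7, 0], [22, -7, 0], [22, -7, 0], [11, -4, 0], [0, 0, 0], [0, 0, 0]], yaw=[0, 0, 1.5, 1.5, 1.5, 1.5, 1.5, 1.5, 1.5, 1.5, 1.5, 1.5, 0, 0, 0])

```text
t: 29.12
ee_pos: [633.0, -13.3, 165.4]
orientation: [-0.018, 3.071, 0.074]
ft_force: [-0.8, -0.3, -2.0]
width: 31.1
```

```bash
python3 -c "
from h import *
st();e=ctrl.get_obs()['ee_pos']
s=ctrl.get_image('side');
a=[]
for tl in(.1,.2):
    overlay(s,tiltmodel(e[0],e[1],e[2]+4,0,tl),'x.png',190,140,260,220,5.5); a.append(cv2.imread('pics/x.png'))
cv2.imwrite('pics/n1.png',np.hstack(a))"
```

```text
t 29.12 pos [633.  -13.3 165.4] jaw -89.2 tilt [ 0.069  0.049 -0.996] F [-0.8 -0.3 -2. ] w 31.1 q [-0.07  0.47  1.7   0.07  0.9  -1.69]
```

View pics/n1.png

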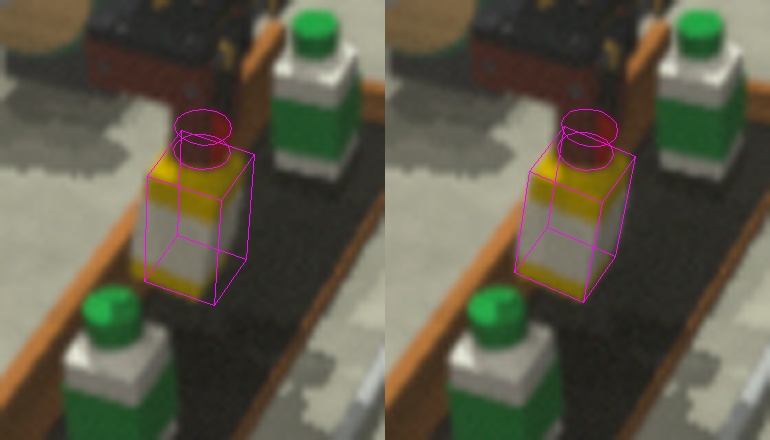

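Call:
jog_arm(xyz=[[-4, 5, -15], [0, 0, -15], [0, 0, -8], [0, 0, -4], [0, 0, 0]], yaw=[0, 0, 0, 0, 0])

```text
t: 29.58
ee_pos: [625.1, -7.0, 122.3]
orientation: [-0.018, 3.073, 0.075]
ft_force: [0.2, -0.6, -1.7]
width: 31.5
```

Call:
jog_arm(xyz=[[2, 0, -4], [0, 0, -2], [0, 0, 0]], yaw=[0, 0, 0])

```text
t: 29.83
ee_pos: [627.3, -6.7, 117.0]
orientation: [-0.019, 3.072, 0.075]
ft_force: [-0.4, 0.1, -2.2]
width: 31.1
```

Call:
jog_arm(xyz=[[0, 0, -2], [0, 0, -2], [0, 0, 0]], yaw=[0, 0, 0])

```text
t: 30.08
ee_pos: [628.7, -6.7, 114.4]
orientation: [-0.018, 3.069, 0.075]
ft_force: [-0.3, 0.2, -1.8]
width: 31.4
```

```bash
python3 -c "
from h import *
st();e=ctrl.get_obs()['ee_pos']
s=ctrl.get_image('side');
a=[]
for tl in(.15,.2):
    overlay(s,tiltmodel(e[0],e[1],e[2]+5,0,tl),'x.png',190,150,260,230,5.5); a.append(cv2.imread('pics/x.png'))
cv2.imwrite('pics/n2.png',np.hstack(a))"
```

```text
t 30.08 pos [628.7  -6.7 114.4] jaw -89.2 tilt [ 0.071  0.049 -0.996] F [-0.3  0.2 -1.8] w 31.4 q [-0.06  0.54  1.74  0.07  0.8  -1.69]
```

View pics/n2.png

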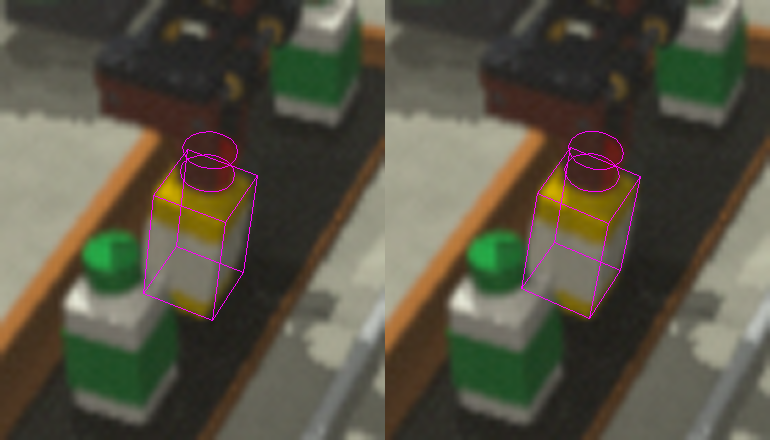

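Call:
jog_arm(xyz=[[0, 0, -3], [0, 0, 0], [0, 0, 0]], yaw=[0, 0, 0])

```text
t: 30.38
ee_pos: [632.0, -6.6, 114.8]
orientation: [-0.018, 3.061, 0.075]
ft_force: [-0.4, -0.1, -2.2]
width: 31.1
```

Call:
jog_arm(xyz=[[0, 0, -3], [0, 0, 0], [0, 0, 0]], yaw=[0, 0, 0])

```text
t: 30.63
ee_pos: [634.2, -6.6, 114.1]
orientation: [-0.018, 3.056, 0.075]
ft_force: [0.6, 0.3, -0.6]
width: 31.4
```

Call:
jog_arm(xyz=[[-2, 0, -4], [-1, 0, -2], [0, 0, 0]], yaw=[0, 0, 0])

```text
t: 30.88
ee_pos: [637.0, -6.1, 113.8]
orientation: [-0.017, 3.043, 0.076]
ft_force: [-0.3, -0.7, -1.4]
width: 31.5
```

```bash
python3 -c "
from h import *
st();o=ctrl.get_obs();print(np.round(o['joint_torque'],2),np.round(o['qvel'],3),o['moment'])
s=ctrl.get_image('side');t=ctrl.get_image('top')
zoom(s,'n3.png',170,90,290,240,4);cv2.imwrite('pics/n4.png',t['img'])"
```

```text
t 30.88 pos [637.   -6.1 113.8] jaw -89.2 tilt [ 0.097  0.05  -0.994] F [-0.3 -0.7 -1.4] w 31.5 q [-0.06  0.54  1.74  0.08  0.77 -1.69]
[ 1.200e-01 -5.777e+01 -2.406e+01  2.700e-01 -7.400e-01 -1.000e-02] [ 0.002 -0.01  -0.009  0.006 -0.003 -0.001] [ 0.02923162  0.01566064 -0.03879627]
```

View pics/n3.png

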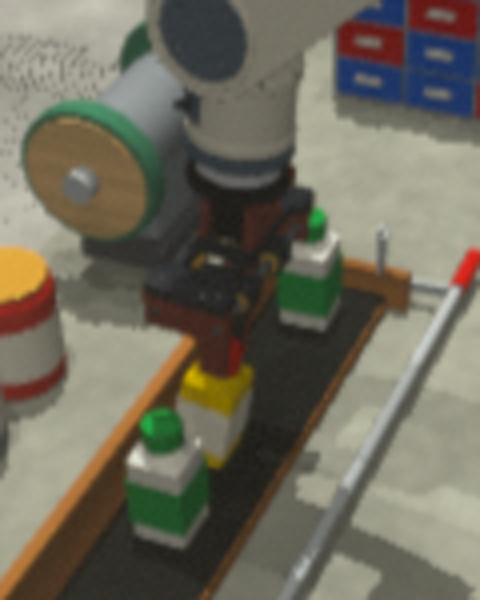

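View pics/n4.png

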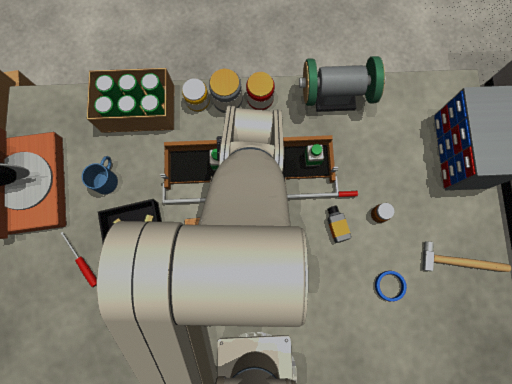

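Call:
jog_arm(xyz=[[0, 0, 0], [0, 0, 0], [0, 0, 0], [0, 0, 0]], yaw=[0, 0, 0, 0], gripper=0.637)

```text
t: 31.32
ee_pos: [637.2, -6.0, 113.1]
orientation: [-0.016, 3.043, 0.076]
ft_force: [0.9, 1.1, 2.4]
width: 31.6
```

```bash
python3 -c "
from h import *
st();e=ctrl.get_obs()['ee_pos']
s=ctrl.get_image('side');
a=[]
for tl in(.1,.2):
    overlay(s,tiltmodel(e[0],e[1],e[2]+5,0,tl),'x.png',190,150,260,230,5.5); a.append(cv2.imread('pics/x.png'))
cv2.imwrite('pics/n5.png',np.hstack(a))"
```

```text
t 31.32 pos [637.2  -6.  113.1] jaw -89.2 tilt [ 0.098  0.05  -0.994] F [0.9 1.1 2.4] w 31.6 q [-0.06  0.54  1.74  0.08  0.77 -1.69]
```

View pics/n5.png

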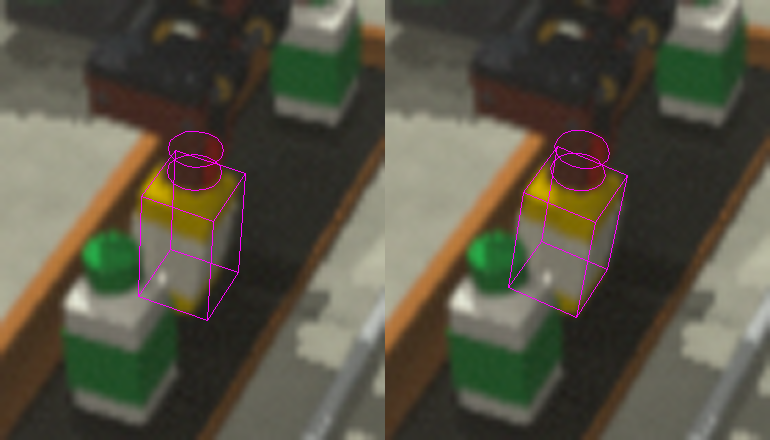

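Call:
jog_arm(xyz=[[0, 0, 0], [0, 0, 0], [0, 0, 0], [0, 0, 0], [0, 0, 0]], yaw=[0, 0, 0, 0, 0], gripper=0.61)

```text
t: 31.78
ee_pos: [635.4, -6.0, 111.2]
orientation: [-0.016, 3.047, 0.076]
ft_force: [0.2, 1.3, 1.9]
width: 34.4
```

```bash
python3 -c "
from h import *
st();e=ctrl.get_obs()['ee_pos']
s=ctrl.get_image('side');
a=[]
for x in(645,655):
    overlay(s,standmodel(x,-6,0,15),'x.png',190,150,260,230,5.5); a.append(cv2.imread('pics/x.png'))
cv2.imwrite('pics/n6.png',np.hstack(a))"
```

```text
t 31.78 pos [635.4  -6.  111.2] jaw -89.2 tilt [ 0.093  0.05  -0.994] F [0.2 1.3 1.9] w 34.4 q [-0.06  0.54  1.74  0.08  0.77 -1.69]
```

View pics/n6.png

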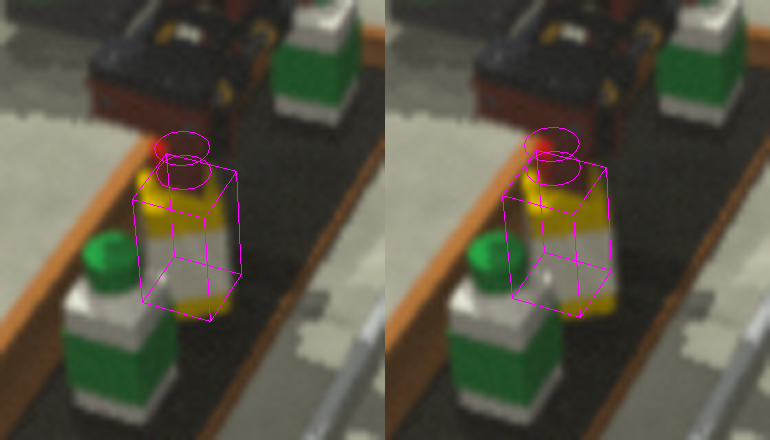

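Call:
jog_arm(xyz=[[0, 0, 0], [0, 0, 0]], yaw=[0, 0])

```text
t: 32.0
ee_pos: [635.3, -6.1, 111.1]
orientation: [-0.016, 3.047, 0.076]
ft_force: [0.1, 0.2, 0.3]
width: 34.1
```

```bash
python3 -c "
from h import *
st()
s=ctrl.get_image('side');
overlay(s,standmodel(635,-5,0,15),'n7.png',190,140,260,230,7)
overlay(s,tiltmodel(650,-6,116,0,-.15),'n8.png',190,140,260,230,7)
a=cv2.imread('pics/n7.png');b=cv2.imread('pics/n8.png');cv2.imwrite('pics/n9.png',np.hstack([a,b])[:, :800] if 0 else cv2.resize(np.hstack([a,b]),None,fx=.8,fy=.8))"
```

```text
t 32.0 pos [635.3  -6.1 111.1] jaw -89.3 tilt [ 0.093  0.05  -0.994] F [0.1 0.2 0.3] w 34.1 q [-0.06  0.54  1.74  0.08  0.77 -1.69]
```

View pics/n9.png

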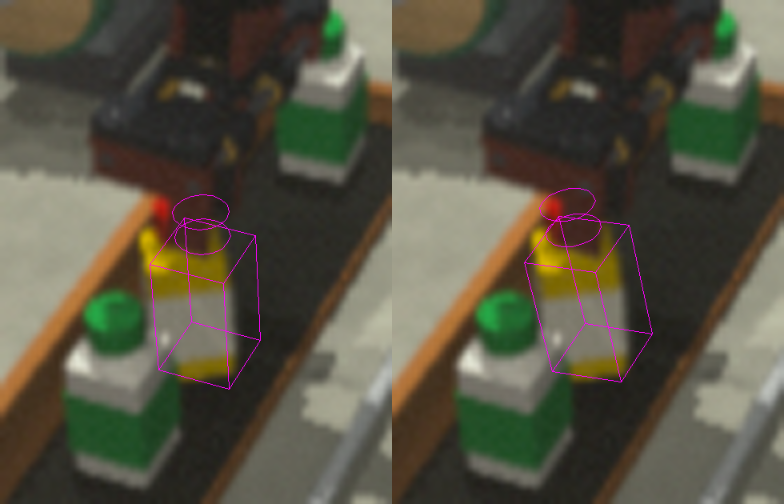

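Call:
jog_arm(xyz=[[0, 0, 0], [0, 0, 0], [0, 0, 0], [0, 0, 0]], yaw=[0, 0, 0, 0], gripper=0.4)

```text
t: 32.38
ee_pos: [634.9, -6.2, 110.9]
orientation: [-0.017, 3.048, 0.076]
ft_force: [-0.2, 0.2, -0.1]
width: 52.3
```

```bash
bash look.sh o1.png 190,140,260,230,6
```

```text
t 32.38 pos [634.9  -6.2 110.9] jaw -89.2 tilt [ 0.092  0.05  -0.994] F [-0.2  0.2 -0.1] w 52.3 q [-0.06  0.54  1.74  0.08  0.77 -1.69]
```

View pics/o1.png

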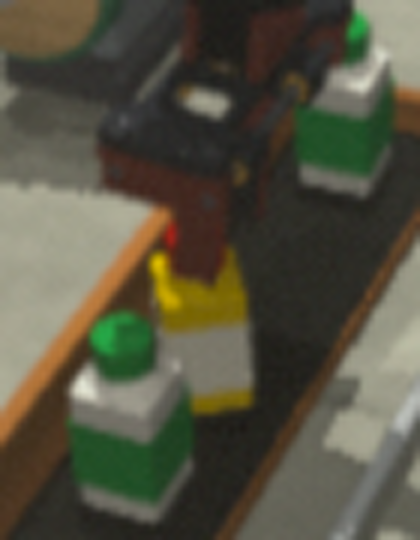

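Call:
jog_arm(xyz=[[0, 0, 15], [0, 0, 25], [0, 0, 35], [-20, -15, 20], [-35, -20, 5], [-35, -20, 0], [-35, -20, 0]], yaw=[0, 0, 0, 0, 0, 0, 0])

```text
t: 33.02
ee_pos: [511.8, -80.6, 214.5]
orientation: [-0.026, 3.043, 0.073]
ft_force: [-0.4, -0.6, -0.2]
width: 52.6
```

```bash
cat >> h.py <<'E'
def silS(p,x,y,a,z0,s=4):
    L=standmodel(x,y,a,z0)
    def hull(ls): return cv2.convexHull(((np.array([proj(p,X) for l in ls for X in l])+.5)*s).astype(np.int32))
    m=np.zeros((384*s,512*s),np.uint8); cv2.fillConvexPoly(m,hull(L[:12]),1);cv2.fillConvexPoly(m,hull(L[12:]+L[4:8]),1) if 0 else cv2.fillConvexPoly(m,hull(L[12:]),1); return m
E
python3 -c "
from h import *
st()
s=ctrl.get_image('side');t=ctrl.get_image('top')
L=standmodel(648,-6,0,15)
overlay(s,L,'o2.png',170,130,270,250,5);overlay(t,L,'o3.png',200,130,330,200,6)
print([(a.round(1),round(c,2)) for a,c in pin(t,'standing1')+pin(t,'bottle1')])"
```

```text
t 33.02 pos [511.8 -80.6 214.5] jaw -88.9 tilt [ 0.097  0.049 -0.994] F [-0.4 -0.6 -0.2] w 52.6 q [-0.22  0.24  1.93  0.09  0.89 -1.86]
[(array([219.5, 159.7]), 0.77), (array([312.4, 159.7]), 0.49), (array([350.1, 194.2]), 0.27), (array([337.4, 222.4]), 0.96), (array([247. , 160.3]), 0.83)]
```

View pics/o2.png

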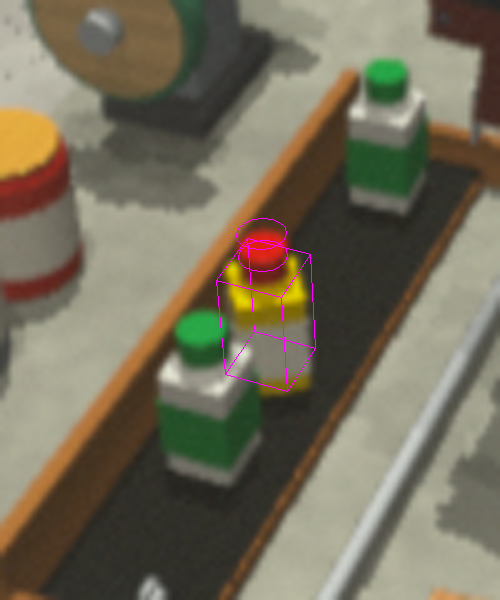

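View pics/o3.png

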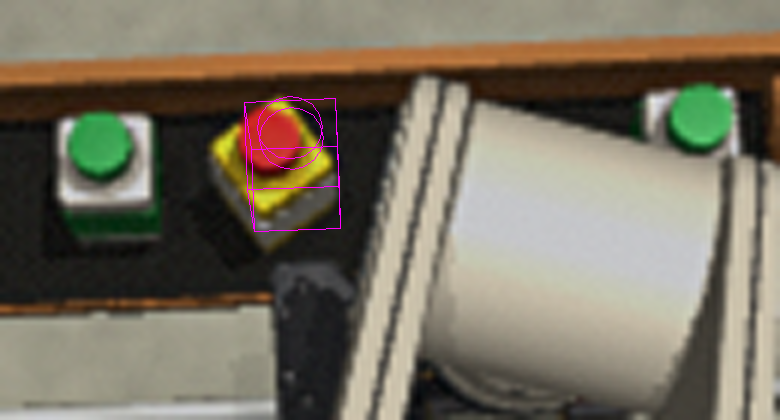

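Call:
jog_arm(xyz=[[-3, -15, 0], [-4, -22, 0], [-4, -22, -5], [-4, -22, -10], [-4, -22, -10], [-4, -22, -10], [-4, -22, -10], [-4, -20, -10], [0, -5, -5], [0, 0, 0], [0, 0, 0]], yaw=[1.4, 1.4, 1.4, 1.4, 1.4, 1.4, 1.4, 1.4, 0, 0, 0], gripper=0.3)

```text
t: 34.13
ee_pos: [496.6, -258.5, 152.4]
orientation: [-0.347, 3.017, 0.084]
ft_force: [1.0, 0.3, -0.0]
width: 61.5
```

```bash
python3 -c "
from h import *
st()
s=ctrl.get_image('side')
r=[d['region'] for d in reg(s,'bottle3') if d['centre'][0]*512>290 and d['confidence']>.4]
print(len(r), fitlying([(s,r[0])],(435,-273,.21)) if r else '')
overlay(s,boxmodel(435.5,-273.4,.213),'q1.png',260,110,350,200,6)"
```

```text
t 34.13 pos [ 496.6 -258.5  152.4] jaw -76.7 tilt [ 0.096  0.066 -0.993] F [ 1.   0.3 -0. ] w 61.5 q [-0.56  0.4   1.86  0.15  0.83 -2.46]
1 (array([ 4.32961351e+02, -2.71945972e+02,  1.38722360e-01]), np.float64(0.11940298507462686))
```

View pics/q1.png

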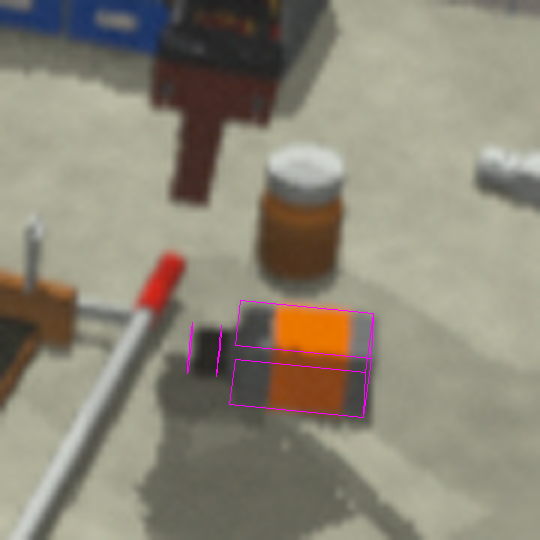

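Call:
jog_arm(xyz=[[0, 0, 0], [0, 0, 0], [0, 0, 0], [0, 0, 0], [0, 0, 0], [0, 0, 0], [0, 0, 0], [0, 0, 0], [0, 0, 0], [0, 0, 0], [0, 0, 0], [0, 0, 0], [0, 0, 0], [0, 0, 0], [0, 0, 0], [0, 0, 0], [0, 0, 0], [0, 0, 0], [0, 0, 0], [0, 0, 0]], yaw=[-7, -7, -7, -7, -7, -7, -7, -7, -7, -7, -7, -7, -7, -7, -7, -7, -7, -7, -7, -7])

```text
t: 35.9
ee_pos: [508.4, -235.7, 168.9]
orientation: [2.749, 1.284, -0.132]
ft_force: [-0.0, -0.4, 0.8]
width: 61.1
```

```bash
python3 -c "
from h import *
st()"
```

```text
t 35.9 pos [ 508.4 -235.7  168.9] jaw -39.7 tilt [-0.035 -0.131 -0.991] F [-0.  -0.4  0.8] w 61.1 q [-0.38  0.4   1.83 -0.17  0.91  0.42]
```

Call:
jog_arm(xyz=[[-4, -4, 0], [-4, -4, -5], [-5, -5, -10], [-5, -5, -10], [-5, -5, -10], [-3, -3, -10], [0, 0, 0], [0, 0, 0]], yaw=[-6.5, -6.5, -6.5, -6.5, -6.5, -3, 0, 0])

```text
t: 36.57
ee_pos: [488.4, -254.2, 129.5]
orientation: [3.037, 0.346, -0.163]
ft_force: [-0.2, 0.1, 0.4]
width: 61.3
```

```bash
python3 -c "
from h import *
st()"
```

```text
t 36.57 pos [ 488.4 -254.2  129.5] jaw -76.8 tilt [-0.097 -0.092 -0.991] F [-0.2  0.1  0.4] w 61.3 q [-0.43  0.47  1.83 -0.16  0.9   1.01]
```

Call:
jog_arm(xyz=[[-6, -7, -20], [-3, -3, -30], [0, 0, -30], [0, 0, -15], [0, 0, -8], [0, 0, 0]], yaw=[-2, 0, 0, 0, 0, 0])

```text
t: 37.07
ee_pos: [486.2, -262.3, 30.4]
orientation: [3.035, 0.314, -0.145]
ft_force: [-0.4, -0.3, 0.6]
width: 61.2
```

```bash
bash look.sh q2.png 260,110,350,200,6
```

```text
t 37.07 pos [ 486.2 -262.3   30.4] jaw -78.0 tilt [-0.086 -0.096 -0.992] F [-0.4 -0.3  0.6] w 61.2 q [-0.45  0.62  1.86 -0.19  0.7   1.07]
```

View pics/q2.png

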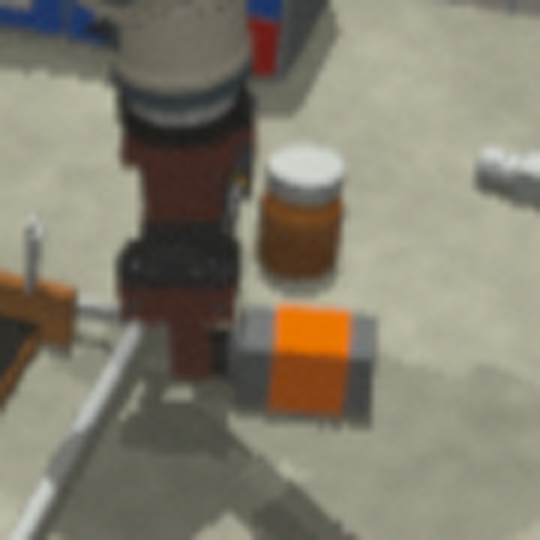

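Call:
jog_arm(xyz=[[-7, -2, -6], [0, 0, -8], [0, 0, -2], [0, 0, 0]], yaw=[-1, 0, 0, 0])

```text
t: 37.45
ee_pos: [482.0, -265.4, 18.0]
orientation: [3.035, 0.287, -0.136]
ft_force: [0.1, -0.2, -0.3]
width: 61.4
```

Call:
jog_arm(xyz=[[-3, 0, -4], [0, 0, -1], [0, 0, 0]], yaw=[0, 0, 0])

```text
t: 37.7
ee_pos: [479.4, -265.8, 13.5]
orientation: [3.034, 0.286, -0.134]
ft_force: [0.2, -0.4, -0.1]
width: 61.6
```

Call:
jog_arm(xyz=[[0, 0, 0], [0, 0, 0], [0, 0, 0], [0, 0, 0], [0, 0, 0], [0, 0, 0]], yaw=[0, 0, 0, 0, 0, 0], gripper=1)

```text
t: 38.2
ee_pos: [479.7, -266.0, 13.8]
orientation: [3.034, 0.286, -0.133]
ft_force: [-0.4, -0.6, -0.6]
width: 31.1
```

Call:
jog_arm(xyz=[[0, 0, 15], [-4, 0, 22], [-6, -1, 20], [-7, -1, 15], [-4, 0, 6], [0, 0, 0], [0, 0, 0]], yaw=[0, 0, 0, 0, 0, 0, 0])

```text
t: 38.78
ee_pos: [456.6, -266.9, 92.7]
orientation: [3.036, 0.287, -0.137]
ft_force: [-0.4, -0.7, -2.4]
width: 31.3
```

Call:
jog_arm(xyz=[[0, 0, 0], [0, 0, 0], [0, 0, 0]], yaw=[0, 0, 0], gripper=0.644)

```text
t: 39.03
ee_pos: [456.3, -266.4, 90.7]
orientation: [3.037, 0.287, -0.14]
ft_force: [0.2, -0.5, -1.6]
width: 31.4
```

```bash
bash look.sh q3.png 260,110,350,200,6
```

```text
t 39.03 pos [ 456.3 -266.4   90.7] jaw -79.0 tilt [-0.082 -0.096 -0.992] F [ 0.2 -0.5 -1.6] w 31.4 q [-0.48  0.49  1.91 -0.18  0.78  1.03]
```

View pics/q3.png

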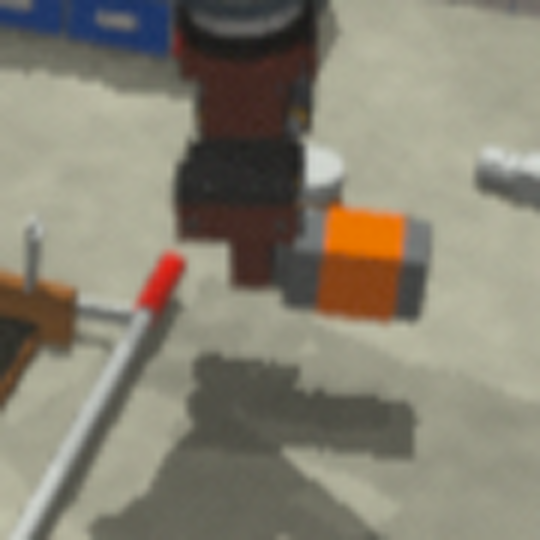

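Call:
jog_arm(xyz=[[0, 0, 8], [0, 0, 3], [0, 0, 0], [0, 0, 0]], yaw=[0, 0, 0, 0], gripper=0.65)

```text
t: 39.42
ee_pos: [456.0, -265.9, 101.3]
orientation: [3.038, 0.288, -0.143]
ft_force: [0.0, 0.1, -1.0]
width: 31.3
```

Call:
jog_arm(xyz=[[0, 0, 0], [0, 0, 0], [0, 0, 0]], yaw=[0, 0, 0], gripper=0.642)

```text
t: 39.67
ee_pos: [456.2, -266.0, 101.6]
orientation: [3.038, 0.288, -0.142]
ft_force: [0.8, 0.8, -1.7]
width: 31.6
```

```bash
bash look.sh q4.png 260,110,350,200,4
```

```text
t 39.67 pos [ 456.2 -266.   101.6] jaw -78.9 tilt [-0.084 -0.095 -0.992] F [ 0.8  0.8 -1.7] w 31.6 q [-0.48  0.48  1.9  -0.17  0.8   1.03]
```

View pics/q4.png

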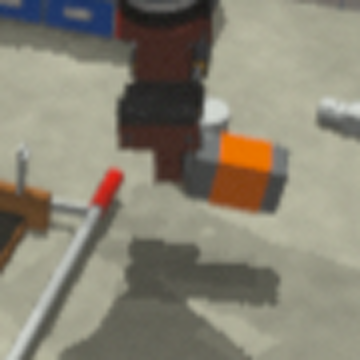

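Call:
jog_arm(xyz=[[0, 0, 0], [0, 0, 0], [0, 0, 0]], yaw=[0, 0, 0], gripper=0.6415)

```text
t: 39.97
ee_pos: [456.0, -265.9, 101.4]
orientation: [3.038, 0.288, -0.143]
ft_force: [-0.2, -0.0, 0.3]
width: 31.8
```

```bash
bash look.sh q5.png 260,110,350,200,4
```

```text
t 39.97 pos [ 456.  -265.9  101.4] jaw -78.9 tilt [-0.085 -0.095 -0.992] F [-0.2 -0.   0.3] w 31.8 q [-0.48  0.48  1.9  -0.17  0.8   1.03]
```

View pics/q5.png

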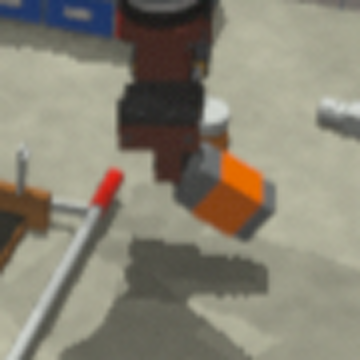

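Call:
jog_arm(xyz=[[0, 0, 0]], yaw=[0], gripper=0.643)

```text
t: 40.1
ee_pos: [456.0, -265.9, 101.4]
orientation: [3.038, 0.288, -0.143]
ft_force: [-0.6, -0.1, -1.9]
width: 31.4
```

```bash
bash look.sh q6.png 260,110,350,200,4
```

```text
t 40.1 pos [ 456.  -265.9  101.4] jaw -78.9 tilt [-0.085 -0.095 -0.992] F [-0.6 -0.1 -1.9] w 31.4 q [-0.48  0.48  1.9  -0.17  0.8   1.03]
```

View pics/q6.png

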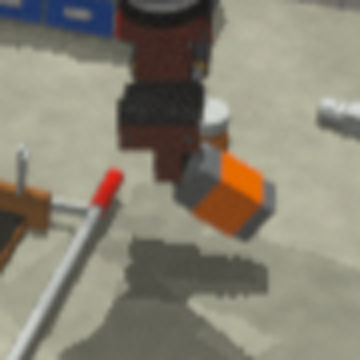

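Caught mid-swing (about 35° down). Continue in small doses.

Call:
jog_arm(xyz=[[0, 0, 0], [0, 0, 0]], yaw=[0, 0], gripper=0.641)

```text
t: 40.32
ee_pos: [455.9, -265.9, 101.3]
orientation: [3.038, 0.288, -0.143]
ft_force: [-0.0, -0.1, -1.2]
width: 31.8
```

```bash
bash look.sh q7.png 260,110,350,200,4
```

```text
t 40.32 pos [ 455.9 -265.9  101.3] jaw -78.9 tilt [-0.085 -0.095 -0.992] F [-0.  -0.1 -1.2] w 31.8 q [-0.48  0.48  1.9  -0.17  0.8   1.03]
```

View pics/q7.png

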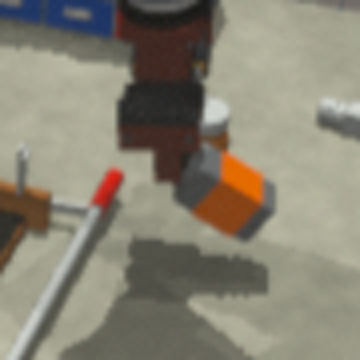

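Call:
jog_arm(xyz=[[0, 0, 0], [0, 0, 0]], yaw=[0, 0], gripper=0.6405)

```text
t: 40.53
ee_pos: [456.0, -265.9, 101.4]
orientation: [3.038, 0.288, -0.143]
ft_force: [0.1, 0.7, -1.8]
width: 31.8
```

```bash
bash look.sh q8.png 260,110,350,200,4
```

```text
t 40.53 pos [ 456.  -265.9  101.4] jaw -78.9 tilt [-0.085 -0.095 -0.992] F [ 0.1  0.7 -1.8] w 31.8 q [-0.48  0.48  1.9  -0.17  0.8   1.03]
```

View pics/q8.png

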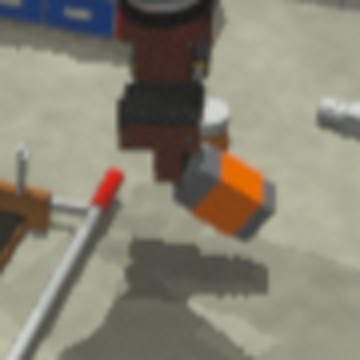

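Call:
jog_arm(xyz=[[0, 0, 0], [0, 0, 0]], yaw=[0, 0], gripper=0.6395)

```text
t: 40.75
ee_pos: [455.9, -265.9, 101.4]
orientation: [3.038, 0.288, -0.143]
ft_force: [-0.8, 0.3, -1.9]
width: 31.8
```

```bash
bash look.sh q9.png 260,110,350,200,4
```

```text
t 40.75 pos [ 455.9 -265.9  101.4] jaw -78.9 tilt [-0.085 -0.095 -0.992] F [-0.8  0.3 -1.9] w 31.8 q [-0.48  0.48  1.9  -0.17  0.8   1.03]
```

View pics/q9.png

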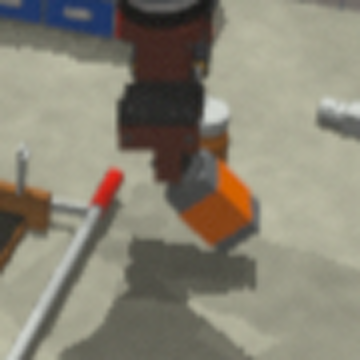

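Call:
jog_arm(xyz=[[0, 0, 0]], yaw=[0], gripper=0.645)

```text
t: 40.88
ee_pos: [456.0, -265.9, 101.3]
orientation: [3.038, 0.288, -0.143]
ft_force: [-0.7, -0.6, -1.3]
width: 31.5
```

```bash
bash look.sh q10.png 260,110,350,200,4
```

```text
t 40.88 pos [ 456.  -265.9  101.3] jaw -78.9 tilt [-0.085 -0.095 -0.992] F [-0.7 -0.6 -1.3] w 31.5 q [-0.48  0.48  1.9  -0.17  0.8   1.03]
```

View pics/q10.png

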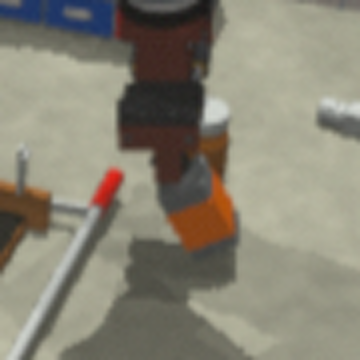

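```bash
python3 -c "
from h import *
e=ctrl.get_obs()['ee_pos']
s=ctrl.get_image('side');
a=[]
for tl in(-.3,-.5):
    overlay(s,tiltmodel(e[0]+1,e[1]+1,e[2]+8,.19,tl),'x.png',275,130,335,190,6.5); a.append(cv2.imread('pics/x.png'))
cv2.imwrite('pics/q11.png',np.hstack(a))"
```

```text
(no output)
```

View pics/q11.png

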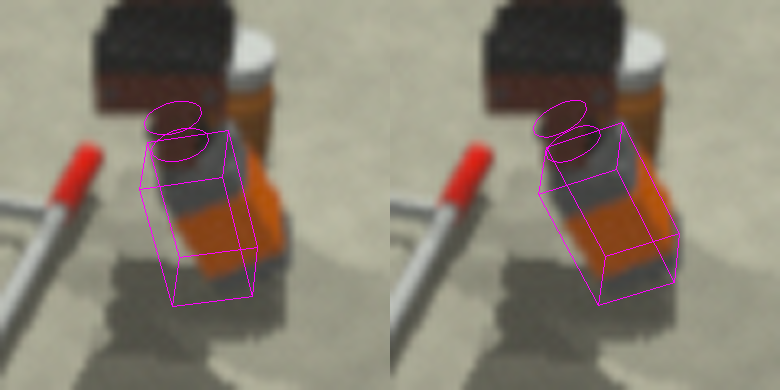

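Call:
jog_arm(xyz=[[0, 0, 0], [0, 0, 0]], yaw=[0, 0], gripper=0.639)

```text
t: 41.15
ee_pos: [455.9, -265.9, 101.3]
orientation: [3.038, 0.288, -0.143]
ft_force: [-0.6, -0.5, -1.3]
width: 31.9
```

```bash
cat > lk2.sh <<'E'
python3 -c "
from h import *
st();e=ctrl.get_obs()['ee_pos']
s=ctrl.get_image('side');
a=[]
for tl in($2):
    overlay(s,tiltmodel(e[0]+1,e[1]+1,e[2]+8,.19,tl),'x.png',275,130,335,190,6.5); a.append(cv2.imread('pics/x.png'))
cv2.imwrite('pics/$1',np.hstack(a))"
E
bash lk2.sh q12.png -.1,-.3
```

```text
t 41.15 pos [ 455.9 -265.9  101.3] jaw -78.9 tilt [-0.085 -0.095 -0.992] F [-0.6 -0.5 -1.3] w 31.9 q [-0.48  0.48  1.9  -0.17  0.8   1.03]
```

View pics/q12.png

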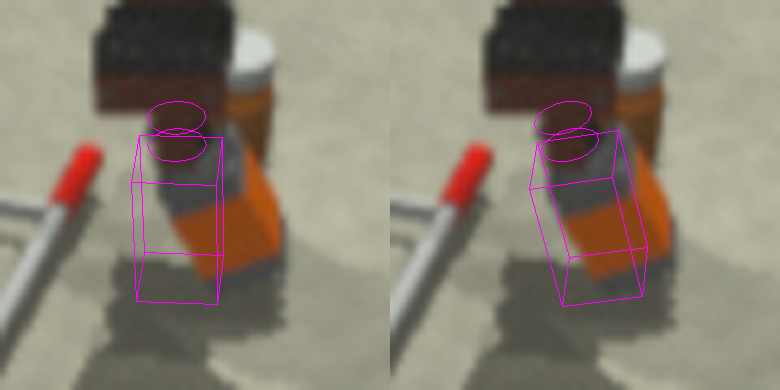

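Call:
jog_arm(xyz=[[0, 0, 0], [0, 0, 0]], yaw=[0, 0], gripper=0.6388)

```text
t: 41.37
ee_pos: [455.8, -265.9, 101.3]
orientation: [3.038, 0.288, -0.143]
ft_force: [0.4, 0.3, -1.0]
width: 31.9
```

```bash
bash lk2.sh q13.png -.1,-.3
```

```text
t 41.37 pos [ 455.8 -265.9  101.3] jaw -78.9 tilt [-0.085 -0.095 -0.992] F [ 0.4  0.3 -1. ] w 31.9 q [-0.48  0.48  1.9  -0.17  0.8   1.03]
```

View pics/q13.png

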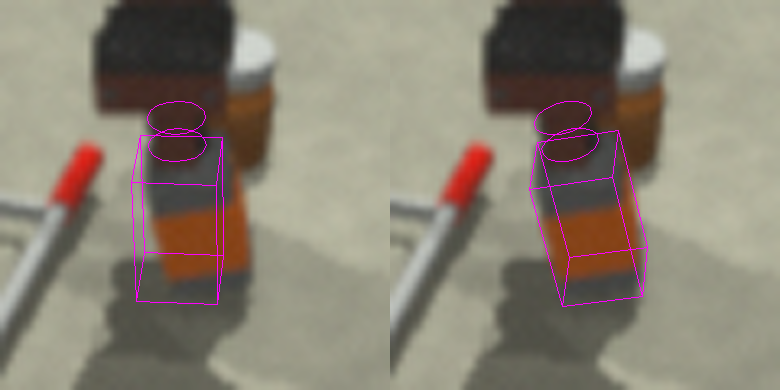

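Call:
jog_arm(xyz=[[0, 0, 0], [0, 0, 0]], yaw=[0, 0], gripper=0.66)

```text
t: 41.58
ee_pos: [455.8, -265.9, 101.3]
orientation: [3.038, 0.288, -0.144]
ft_force: [0.6, 0.5, -1.6]
width: 31.2
```

```bash
bash lk2.sh q14.png 0,-.15
```

```text
t 41.58 pos [ 455.8 -265.9  101.3] jaw -78.9 tilt [-0.085 -0.095 -0.992] F [ 0.6  0.5 -1.6] w 31.2 q [-0.48  0.48  1.9  -0.17  0.8   1.03]
```

View pics/q14.png

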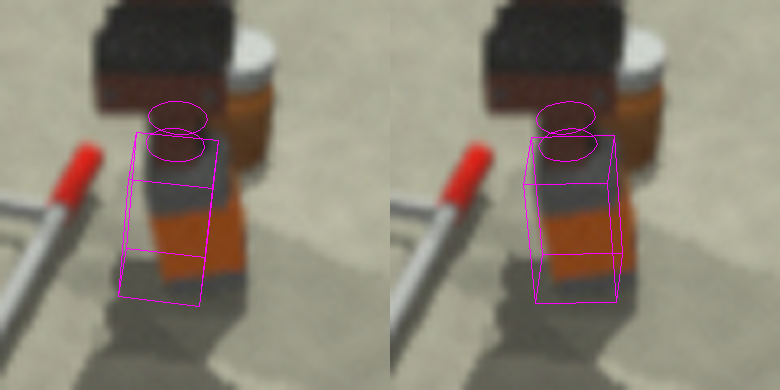

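Call:
jog_arm(xyz=[[0, 0, 15], [0, 0, 20], [0, 0, 20], [5, 10, 10], [10, 16, 0], [10, 16, 0], [10, 16, 0], [10, 16, 0], [10, 16, 0], [10, 16, 0], [10, 16, 0], [10, 16, 0], [15, 10, 0], [20, 5, 0], [20, 0, 0], [20, 0, 0], [20, 0, 0], [10, 0, 0], [0, 0, 0], [0, 0, 0]], yaw=[0, 0, 0, -1, -1, -1, -1, -1, -1, -1, -1, -1, -1, -1, 0, 0, 0, 0, 0, 0])

```text
t: 43.3
ee_pos: [650.9, -103.0, 168.3]
orientation: [3.063, -0.02, -0.161]
ft_force: [-0.2, 0.4, -2.2]
width: 31.1
```

```bash
cat > lk3.sh <<'E'
python3 -c "
from h import *
st();e=ctrl.get_obs()['ee_pos']
s=ctrl.get_image('side');
a=[]
for tl in($2):
    overlay(s,tiltmodel(e[0],e[1],e[2]+8,0,tl),'x.png',195,115,265,195,5.5); a.append(cv2.imread('pics/x.png'))
cv2.imwrite('pics/$1',np.hstack(a))"
E
bash lk3.sh r1.png -.1,-.2
```

```text
t 43.3 pos [ 650.9 -103.   168.3] jaw 89.5 tilt [-0.105 -0.074 -0.992] F [-0.2  0.4 -2.2] w 31.1 q [-0.13  0.58  1.52 -0.1   1.14  1.49]
```

View pics/r1.png

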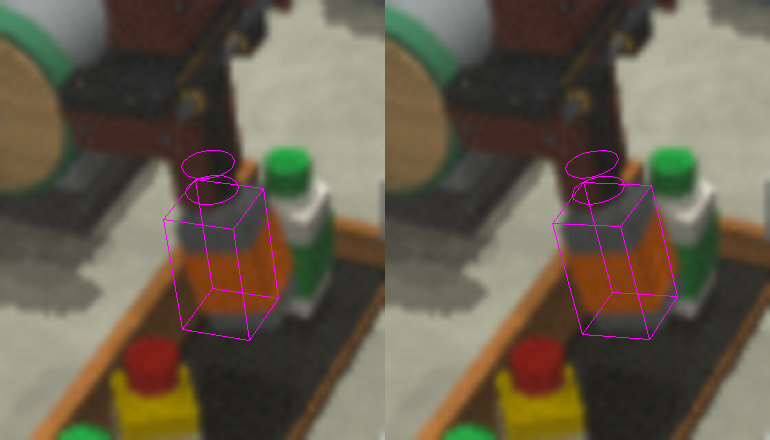

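Call:
jog_arm(xyz=[[8, -2, -15], [5, -1, -18], [0, 0, -12], [0, 0, -6], [0, 0, 0]], yaw=[0, 0, 0, 0, 0])

```text
t: 43.77
ee_pos: [660.0, -106.3, 114.3]
orientation: [3.063, -0.021, -0.165]
ft_force: [-0.4, 0.9, -1.8]
width: 31.5
```

```bash
bash lk3.sh r2.png -.15,-.25
```

```text
t 43.77 pos [ 660.  -106.3  114.3] jaw 89.4 tilt [-0.108 -0.073 -0.991] F [-0.4  0.9 -1.8] w 31.5 q [-0.14  0.65  1.52 -0.1   1.07  1.5 ]
```

View pics/r2.png

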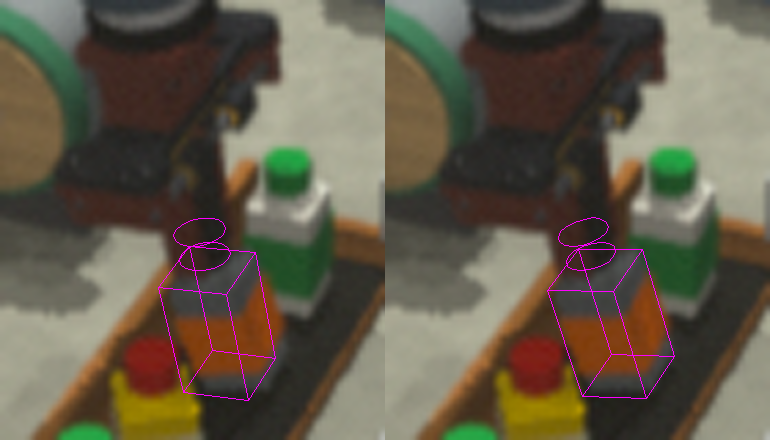

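Call:
jog_arm(xyz=[[6, 0, -4], [0, 0, -2], [0, 0, 0]], yaw=[0, 0, 0])

```text
t: 44.07
ee_pos: [668.3, -107.0, 111.8]
orientation: [3.062, -0.021, -0.159]
ft_force: [-0.1, 0.4, -1.1]
width: 31.3
```

Call:
jog_arm(xyz=[[0, 0, -3], [0, 0, 0]], yaw=[0, 0])

```text
t: 44.23
ee_pos: [671.2, -107.5, 111.9]
orientation: [3.061, -0.022, -0.15]
ft_force: [0.3, 0.7, -1.4]
width: 31.0
```

Call:
jog_arm(xyz=[[0, 0, 0], [0, 0, 0], [0, 0, 0]], yaw=[0, 0, 0], gripper=0.6395)

```text
t: 44.48
ee_pos: [672.1, -107.4, 112.4]
orientation: [3.061, -0.022, -0.147]
ft_force: [0.7, 0.2, -0.6]
width: 31.7
```

```bash
bash lk3.sh r3.png -.15,-.25
```

```text
t 44.48 pos [ 672.1 -107.4  112.4] jaw 89.4 tilt [-0.096 -0.076 -0.992] F [ 0.7  0.2 -0.6] w 31.7 q [-0.14  0.67  1.5  -0.1   1.07  1.5 ]
```

View pics/r3.png

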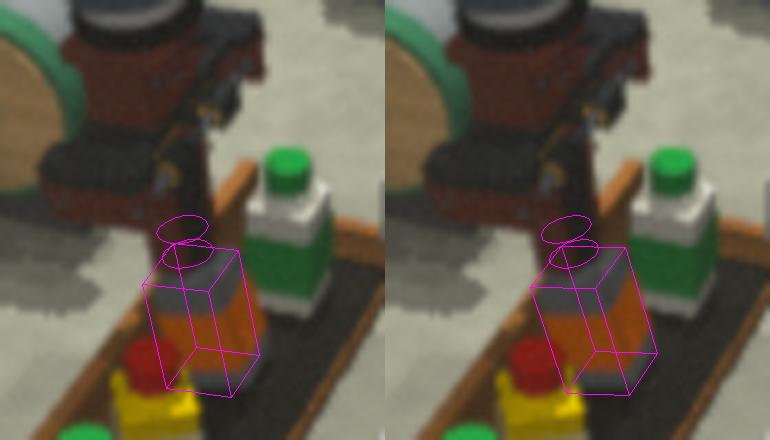

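Call:
jog_arm(xyz=[[-4, 0, -4], [-2, 0, -4], [0, 0, -3]], yaw=[0, 0, 0])

```text
t: 44.78
ee_pos: [669.1, -108.8, 105.3]
orientation: [3.059, -0.021, -0.135]
ft_force: [-0.7, -0.9, 12.2]
width: 31.8
```

Call:
jog_arm(xyz=[[0, 0, 2], [0, 0, 0], [0, 0, 0], [0, 0, 0]], yaw=[0, 0, 0, 0], gripper=0.61)

```text
t: 45.12
ee_pos: [668.8, -109.2, 107.6]
orientation: [3.058, -0.021, -0.134]
ft_force: [0.7, 0.6, -0.3]
width: 34.4
```

```bash
bash lk3.sh r4.png -.05,-.2
```

```text
t 45.12 pos [ 668.8 -109.2  107.6] jaw 89.4 tilt [-0.088 -0.08  -0.993] F [ 0.7  0.6 -0.3] w 34.4 q [-0.14  0.66  1.51 -0.11  1.04  1.5 ]
```

View pics/r4.png

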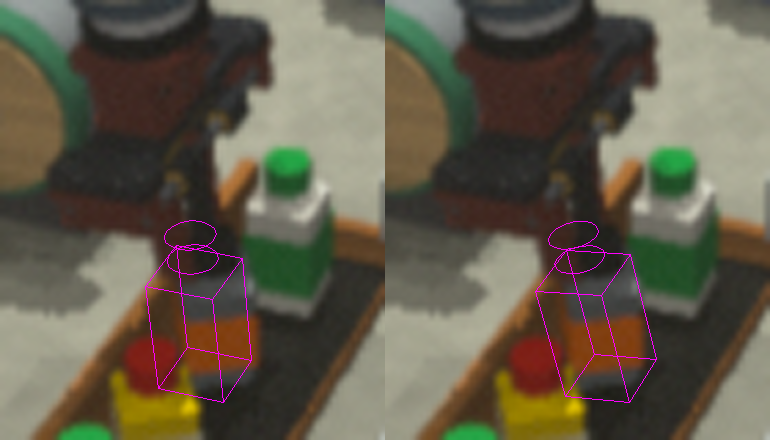

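Call:
jog_arm(xyz=[[0, 0, 0], [0, 0, 0], [0, 0, 0], [0, 0, 0]], yaw=[0, 0, 0, 0], gripper=0.42)

```text
t: 45.5
ee_pos: [668.2, -108.9, 106.6]
orientation: [3.058, -0.021, -0.137]
ft_force: [0.7, -1.1, 0.2]
width: 50.7
```

```bash
python3 -c "
from h import *
st()
s=ctrl.get_image('side');overlay(s,standmodel(645,-115,0,15),'r5.png',195,115,265,195,7)"
```

```text
t 45.5 pos [ 668.2 -108.9  106.6] jaw 89.4 tilt [-0.09  -0.079 -0.993] F [ 0.7 -1.1  0.2] w 50.7 q [-0.14  0.67  1.51 -0.11  1.04  1.5 ]
```

View pics/r5.png

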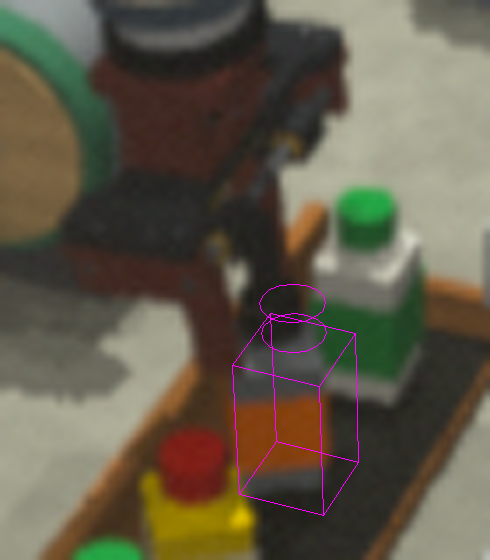

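Call:
jog_arm(xyz=[[0, 0, 15], [0, 0, 25], [0, 0, 35], [0, 0, 30], [-25, -10, 10], [-35, -25, 0], [-35, -30, 0], [-30, -30, 0], [-25, -30, 0], [-15, -25, 0], [0, 0, 0]], yaw=[0, 0, 0, 0, 0, 0, 0, 0, 0, 0, 0])

```text
t: 46.47
ee_pos: [498.9, -259.3, 238.0]
orientation: [3.056, -0.011, -0.123]
ft_force: [-0.3, -0.4, 0.3]
width: 50.6
```

```bash
python3 -c "
from h import *
st()
s=ctrl.get_image('side');t=ctrl.get_image('top')
L=standmodel(650,-115,0,15)+standmodel(645,2,.6,15)+rackpts(648,-5,0,1.5)
overlay(s,L,'u1.png',165,120,285,275,4.8);overlay(t,L,'u2.png',155,120,365,230,3.7)"
```

```text
t 46.47 pos [ 498.9 -259.3  238. ] jaw 89.8 tilt [-0.08  -0.083 -0.993] F [-0.3 -0.4  0.3] w 50.6 q [-0.44  0.33  1.73 -0.12  1.12  1.19]
```

View pics/u1.png

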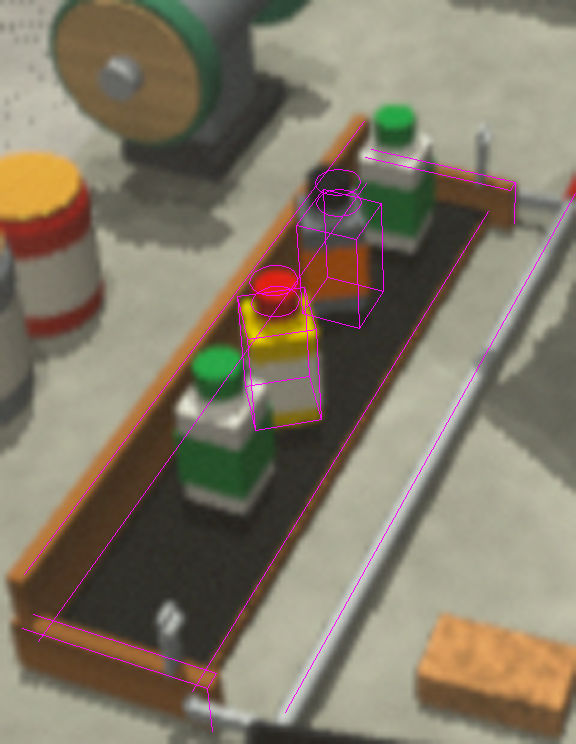

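View pics/u2.png

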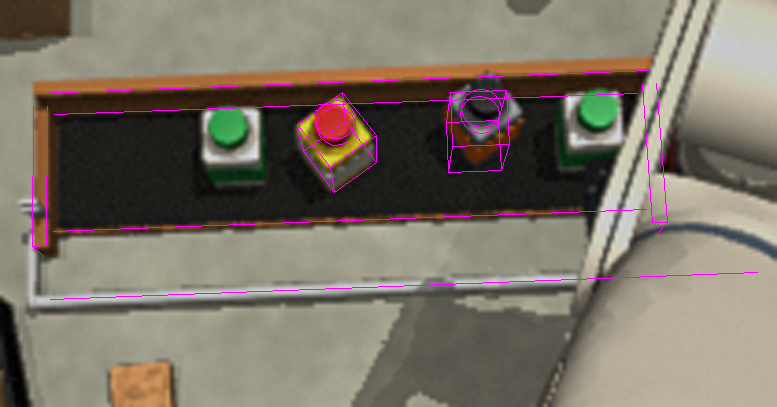

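```bash
python3 -c "
from h import *
s=ctrl.get_image('side');t=ctrl.get_image('top')
ms=[d['region'] for d in reg(s,'bottle3')+reg(s,'standing1') if abs(d['centre'][0]*512-234)<6 and abs(d['centre'][1]*384-170)<9]
mt=[d['region'] for d in reg(t,'bottle3')+reg(t,'standing1') if abs(d['centre'][0]*512-286)<6]
print(len(ms),len(mt),[m.sum() for m in ms+mt])
pm=[(p,cv2.resize(m[0].astype(np.uint8),None,fx=4,fy=4,interpolation=0)) for p,m in((s,ms),(t,mt)) if m]
f=lambda v:sum((silS(p,v[0],v[1],v[2]/50,15)!=b).sum()/b.sum() for p,b in pm)
r=min((minimize(f,[656,-118,a*50],method='Nelder-Mead',options=dict(initial_simplex=[[656,-118,a*50],[666,-118,a*50],[656,-108,a*50],[656,-118,a*50+10]])) for a in(.4,.8,1.2)),key=lambda r:r.fun)
v=r.x;print(v,v[2]/50,r.fun)
L=standmodel(v[0],v[1],v[2]/50,15)
overlay(s,L,'u3.png',215,135,265,190,8);overlay(t,L,'u4.png',255,125,315,175,8)
a=cv2.imread('pics/u3.png');b=cv2.imread('pics/u4.png');h=max(a.shape[0],b.shape[0]);a=cv2.copyMakeBorder(a,0,h-a.shape[0],0,0,0);b=cv2.copyMakeBorder(b,0,h-b.shape[0],0,0,0)
cv2.imwrite('pics/u5.png',cv2.resize(np.hstack([a,b]),None,fx=.9,fy=.9))"
```

```text
1 1 [np.int64(383), np.int64(366)]
[ 661.40319007 -120.23786566   27.85961904] 0.5571923808481458 0.21135449214570046
```

View pics/u5.png

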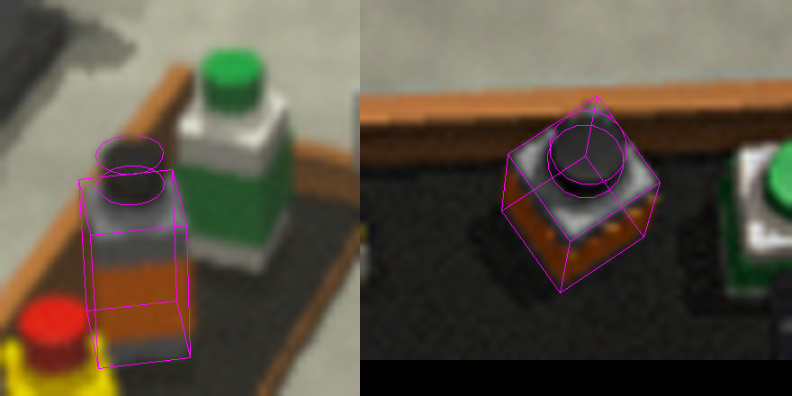

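Call:
jog_arm(xyz=[[2, -4, -2], [2, -4, -3], [2, -4, -3], [2, -4, -3], [2, -4, -3], [2, -4, -3], [2, -4, -3], [2, -4, -3], [2, -4, -3], [2, -4, -3], [2, -4, -3], [2, -4, -3], [0, 0, 0], [0, 0, 0]], yaw=[6.8, 6.8, 6.8, 6.8, 6.8, 6.8, 6.8, 6.8, 6.8, 6.8, 6.8, 6.8, 6, 0], gripper=0.5)

```text
t: 48.03
ee_pos: [535.7, -293.4, 195.3]
orientation: [2.099, 2.186, -0.001]
ft_force: [0.9, 0.2, -0.1]
width: 44.1
```

```bash
python3 -c "
from h import *
st()
s=ctrl.get_image('side');t=ctrl.get_image('top');cv2.imwrite('pics/v1.png',t['img'])
im=s['img'].astype(int); m=(im[...,2]>120)&(im[...,1]<70)&(im[...,0]<70)
nn,lab,stt,ce=cv2.connectedComponentsWithStats(m.astype(np.uint8))
for i in range(1,nn):
    if stt[i][4]>8: print(stt[i],ce[i].round(1), atz(s,ce[i],24+4).round(0))
zoom(s,'v2.png',180,90,330,340,2.3)"
```

```text
t 48.03 pos [ 535.7 -293.4  195.3] jaw 2.5 tilt [ 0.079 -0.077 -0.994] F [ 0.9  0.2 -0.1] w 44.1 q [-0.51  0.39  1.76 -0.04  0.89 -0.52]
[284 153   7   9  34] [286.7 156.8] [ 524. -314.   28.]
[164 159  19  11  62] [173.6 165.5] [ 900. -107.   28.]
[228 172  13  10 107] [234.4 176.4] [ 662. -131.   28.]
[217 176  11   7  62] [222. 179.] [ 697. -100.   28.]
[249 375  37   9 189] [271.2 380.4] [302. 491.  28.]
```

View pics/v1.png

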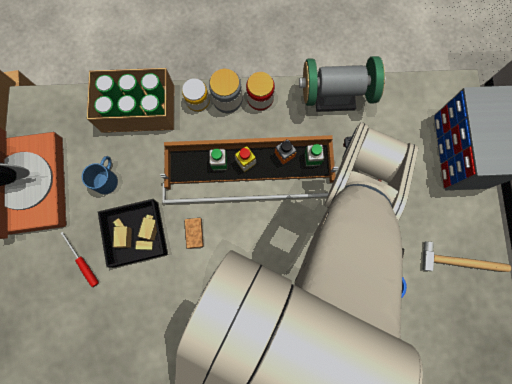

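View pics/v2.png

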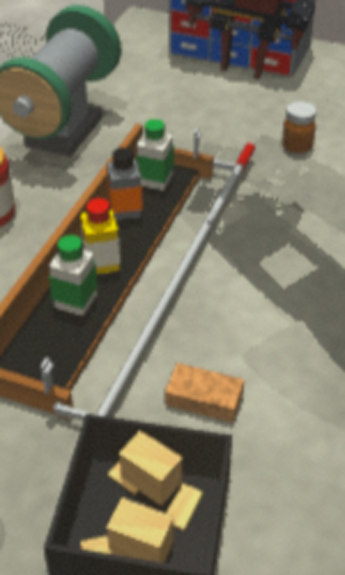

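Call:
jog_arm(xyz=[[-6, -12, -20], [-3, -7, -35], [0, -2, -35], [0, 0, -35], [0, 0, -20], [0, 0, -10], [0, 0, 0], [0, 0, 0]], yaw=[-2, 0, 0, 0, 0, 0, 0, 0])

```text
t: 48.8
ee_pos: [531.7, -313.3, 38.5]
orientation: [2.161, 2.111, -0.001]
ft_force: [-0.6, 0.9, -0.1]
width: 44.4
```

```bash
bash look.sh w1.png 250,100,330,200,6
```

```text
t 48.8 pos [ 531.7 -313.3   38.5] jaw -1.1 tilt [ 0.083 -0.086 -0.993] F [-0.6  0.9 -0.1] w 44.4 q [-0.54  0.63  1.82 -0.06  0.58 -0.47]
```

View pics/w1.png

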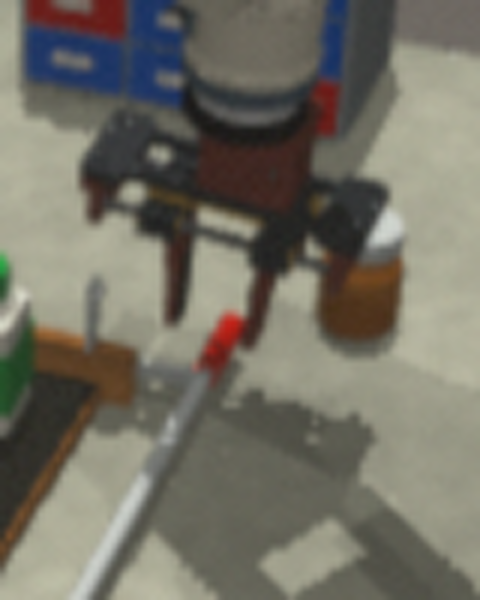

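Call:
jog_arm(xyz=[[-6, -1, -6], [0, 0, -12], [0, 0, -9], [0, 0, -2], [0, 0, 0]], yaw=[1, 0, 0, 0, 0])

```text
t: 49.27
ee_pos: [530.9, -316.5, 14.7]
orientation: [2.136, 2.12, 0.005]
ft_force: [-0.5, -1.4, -0.4]
width: 43.8
```

Call:
jog_arm(xyz=[[0, 0, 0], [0, 0, 0], [0, 0, 0], [0, 0, 0], [0, 0, 0], [0, 0, 0]], yaw=[0, 0, 0, 0, 0, 0], gripper=1)

```text
t: 49.77
ee_pos: [527.7, -316.6, 15.0]
orientation: [2.14, 2.124, -0.0]
ft_force: [5.5, 2.9, -3.9]
width: 17.5
```

Call:
jog_arm(xyz=[[0, 0, 5], [1, 0, 6], [1, 0, 6], [2, 0, 6], [2, 0, 6], [3, 0, 6]], yaw=[0, 0, 0, 0, 0, 0])

```text
t: 50.27
ee_pos: [537.6, -316.5, 48.3]
orientation: [2.14, 2.125, -0.0]
ft_force: [5.4, -2.7, -14.9]
width: 17.2
```

```bash
bash look.sh w2.png 250,100,330,200,5
```

```text
t 50.27 pos [ 537.6 -316.5   48.3] jaw -0.2 tilt [ 0.088 -0.089 -0.992] F [  5.4  -2.7 -14.9] w 17.2 q [-0.54  0.62  1.81 -0.06  0.6  -0.48]
```

View pics/w2.png

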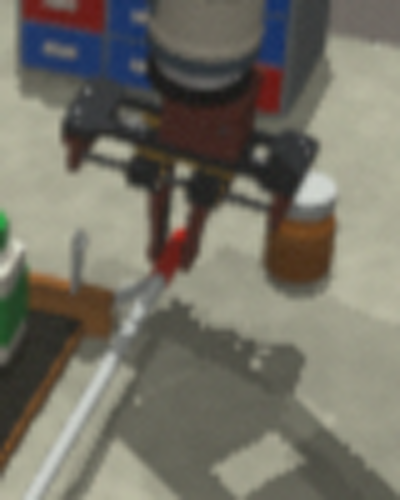

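Call:
jog_arm(xyz=[[0, 0, 0], [0, 0, 0], [0, 0, -5], [0, 0, -5], [0, 0, 0], [0, 0, 0]], yaw=[0, 0, 0, 0, 0, 0], gripper=0.7)

```text
t: 50.82
ee_pos: [539.6, -316.7, 41.7]
orientation: [2.137, 2.122, 0.002]
ft_force: [-0.8, 0.6, 0.3]
width: 26.3
```

Call:
jog_arm(xyz=[[0, 0, 0], [0, 0, 0], [0, 0, 0], [0, 0, 0]], yaw=[0, 0, 0, 0], gripper=1)

```text
t: 51.15
ee_pos: [539.1, -316.6, 41.3]
orientation: [2.138, 2.122, 0.002]
ft_force: [0.3, -0.4, 0.2]
width: 17.3
```

Call:
jog_arm(xyz=[[4, 0, 5], [4, 0, 5], [5, 0, 3], [5, 0, 3], [5, 0, 2], [5, 0, 2]], yaw=[0, 0, 0, 0, 0, 0])

```text
t: 51.65
ee_pos: [552.0, -316.3, 56.2]
orientation: [2.155, 2.146, -0.027]
ft_force: [-10.7, -5.2, 2.6]
width: 16.9
```

```bash
bash look.sh w3.png 250,100,330,200,5
```

```text
t 51.65 pos [ 552.  -316.3   56.2] jaw -0.1 tilt [ 0.058 -0.083 -0.995] F [-10.7  -5.2   2.6] w 16.9 q [-0.52  0.63  1.76 -0.07  0.67 -0.46]
```

View pics/w3.png

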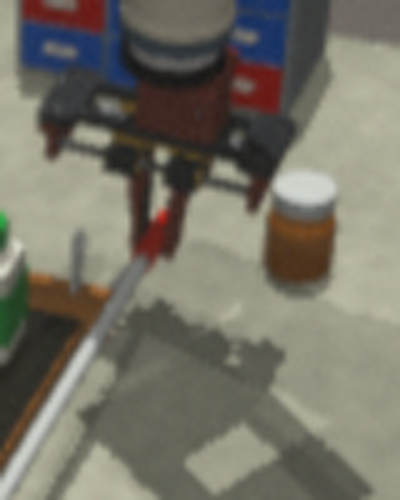

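Call:
jog_arm(xyz=[[7, 0, 3], [7, 0, 3], [7, 0, 2], [7, 0, 2], [7, 0, 1], [7, 0, 1]], yaw=[0, 0, 0, 0, 0, 0])

```text
t: 52.2
ee_pos: [572.8, -316.3, 67.2]
orientation: [2.181, 2.175, -0.069]
ft_force: [-9.7, -2.3, 6.0]
width: 17.0
```

```bash
bash look.sh w4.png 250,100,330,200,5
```

```text
t 52.2 pos [ 572.8 -316.3   67.2] jaw -0.2 tilt [ 0.011 -0.074 -0.997] F [-9.7 -2.3  6. ] w 17.0 q [-0.49  0.64  1.68 -0.09  0.78 -0.43]
```

View pics/w4.png

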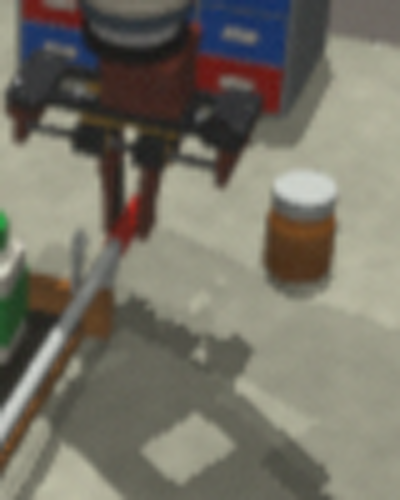

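Call:
jog_arm(xyz=[[7, 0, 0], [7, 0, 0], [7, 0, 0]], yaw=[0, 0, 0])

```text
t: 52.5
ee_pos: [582.5, -316.1, 68.3]
orientation: [2.195, 2.191, -0.095]
ft_force: [-35.5, -7.4, 17.9]
width: 17.2
```

Call:
jog_arm(xyz=[[7, 0, 0], [7, 0, 0]], yaw=[0, 0])

```text
t: 52.67
ee_pos: [582.0, -316.1, 68.2]
orientation: [2.211, 2.21, -0.125]
ft_force: [-24.2, -2.6, 11.8]
width: 17.7
```

```bash
python3 -c "
from h import *
st()
s=ctrl.get_image('side');L=rackpts(648,-5,0,0.)
overlay(s,L,'y1.png',165,110,305,280,4)"
```

```text
t 52.67 pos [ 582.  -316.1   68.2] jaw -0.1 tilt [-0.047 -0.066 -0.997] F [-24.2  -2.6  11.8] w 17.7 q [-0.48  0.67  1.61 -0.11  0.87 -0.41]
```

View pics/y1.png

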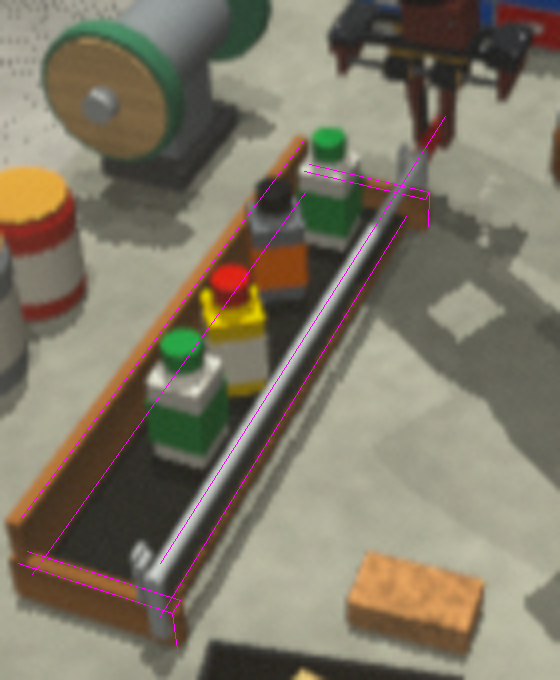

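Call:
jog_arm(xyz=[[0, 0, 0], [0, 0, 0], [0, 0, 0], [0, 0, 0]], yaw=[0, 0, 0, 0], gripper=0.5)

```text
t: 53.05
ee_pos: [580.8, -316.5, 69.8]
orientation: [2.215, 2.21, -0.128]
ft_force: [-0.2, 0.4, -0.6]
width: 40.4
```

Call:
jog_arm(xyz=[[0, 0, 20], [0, 0, 30], [0, 0, 35], [0, -20, 30], [-5, -30, 10], [-5, -30, 0], [-5, -30, 0], [0, 0, 0]], yaw=[0, 0, 0, 0, 0, 0, 0, 0])

```text
t: 53.72
ee_pos: [570.9, -426.8, 204.1]
orientation: [2.199, 2.213, -0.122]
ft_force: [-1.3, -0.1, -0.1]
width: 43.8
```

```bash
python3 -c "
from h import *
st()
s=ctrl.get_image('side');t=ctrl.get_image('top');L=rackpts(648,-5,0,0.)
def red(p,c0,r0,c1,r1):
    im=p['img'].astype(int); m=(im[...,2]>110)&(im[...,1]<75)&(im[...,0]<75)
    ys,xs=np.nonzero(m[r0:r1,c0:c1]); return (xs.mean()+c0,ys.mean()+r0),len(xs)
print(red(s,262,132,295,165),red(t,335,160,370,200))
for k in(0,.06,.12,.2): print(k,[proj(p,[582.5-55*np.sin(k),-315,20+55*np.cos(k)]).round(1) for p in(s,t)])
zoom(s,'z1.png',190,110,300,280,4);zoom(t,'z2.png',150,120,380,210,3.4)"
```

```text
t 53.72 pos [ 570.9 -426.8  204.1] jaw 0.3 tilt [-0.041 -0.069 -0.997] F [-1.3 -0.1 -0.1] w 43.8 q [-0.62  0.57  1.44 -0.09  1.13 -0.59]
((np.float64(273.47222222222223), np.float64(142.94444444444446)), 36) ((np.float64(349.8783783783784), np.float64(172.01351351351352)), 74)
0 [array([272.7, 143.3]), array([350.3, 172.5])]
0.06 [array([273.6, 143.5]), array([350.4, 173.5])]
0.12 [array([274.4, 143.8]), array([350.4, 174.6])]
0.2 [array([275.5, 144.2]), array([350.5, 176. ])]
```

View pics/z1.png

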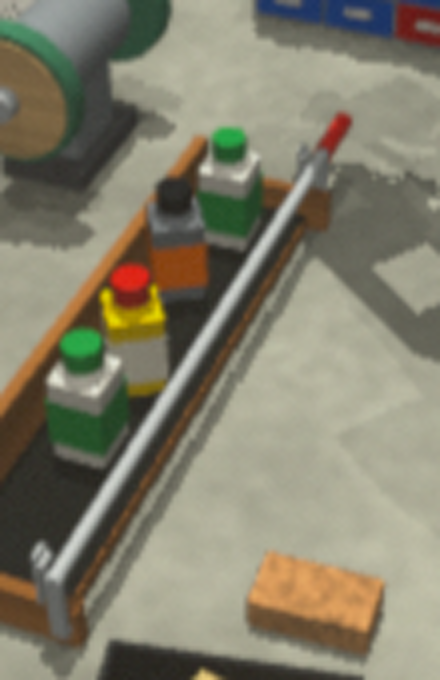

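View pics/z2.png

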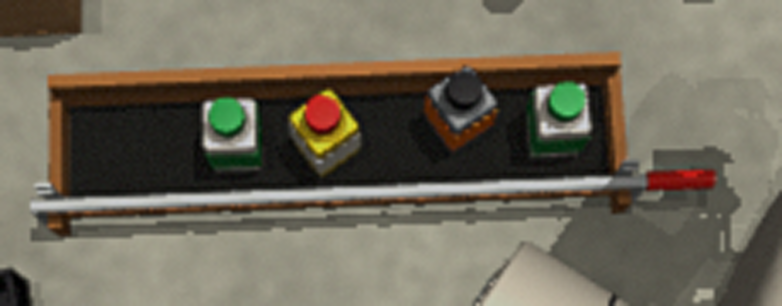

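Call:
jog_arm(xyz=[[-10, 15, -10], [-10, 25, -20], [-8, 28, -20], [-5, 25, -20], [0, 10, -20], [0, 0, -25], [0, 0, -10], [0, 0, 0]], yaw=[0, 0, 0, 0, 0, 0, 0, 0], gripper=1)

```text
t: 54.48
ee_pos: [538.3, -305.4, 74.2]
orientation: [2.193, 2.222, -0.116]
ft_force: [-0.1, -0.3, -0.1]
width: 0.3
```

```bash
bash look.sh z3.png 240,90,320,190,5
```

```text
t 54.48 pos [ 538.3 -305.4   74.2] jaw 0.7 tilt [-0.04  -0.065 -0.997] F [-0.1 -0.3 -0.1] w 0.3 q [-0.5   0.61  1.72 -0.1   0.82 -0.44]
```

View pics/z3.png

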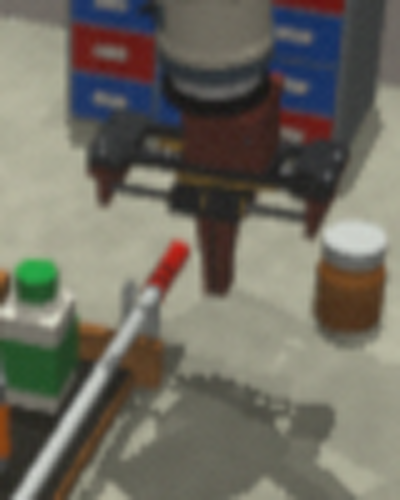

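Call:
jog_arm(xyz=[[5, -7, -9], [8, 0, -3], [6, 0, 0], [5, 0, 0]], yaw=[0, 0, 0, 0])

```text
t: 54.87
ee_pos: [563.9, -314.7, 64.8]
orientation: [2.195, 2.221, -0.119]
ft_force: [-24.3, -2.2, 13.7]
width: 0.6
```

Call:
jog_arm(xyz=[[4, 0, 0], [4, 0, 0]], yaw=[0, 0])

```text
t: 55.03
ee_pos: [563.5, -314.8, 65.0]
orientation: [-2.206, -2.232, 0.138]
ft_force: [-16.7, -0.9, 10.2]
width: 0.4
```

Call:
jog_arm(xyz=[[8, 0, 0], [8, 0, 0]], yaw=[0, 0])

```text
t: 55.2
ee_pos: [563.4, -314.6, 65.2]
orientation: [-2.184, -2.209, 0.168]
ft_force: [-29.8, -0.9, 20.4]
width: 0.4
```

Call:
jog_arm(xyz=[[-10, 0, 0], [-15, 0, 0], [-20, 0, 20], [-15, 0, 40], [-10, -10, 40], [0, -20, 30], [0, -30, 20], [0, -30, 0], [0, -30, 0], [0, 0, 0]], yaw=[0, 0, 0, 0, 0, 0, 0, 0, 0, 0])

```text
t: 56.03
ee_pos: [492.8, -443.9, 232.6]
orientation: [-2.194, -2.213, 0.173]
ft_force: [-0.2, 1.3, 0.7]
width: 0.4
```

```bash
python3 -c "
from h import *
st()
s=ctrl.get_image('side');t=ctrl.get_image('top')
def red(p,c0,r0,c1,r1):
    im=p['img'].astype(int); m=(im[...,2]>110)&(im[...,1]<75)&(im[...,0]<75)
    ys,xs=np.nonzero(m[r0:r1,c0:c1]); return (xs.mean()+c0,ys.mean()+r0),len(xs)
print(red(s,262,132,295,165),red(t,335,160,370,200))
for n,p in(('s',s),('t',t)):
  for th in('screw_jar','sanding_block','scrap_bin','offcut1','standing1','bottle1'): print(n,th,[(a.round(1),round(c,2)) for a,c in pin(p,th)][:4])
zoom(s,'zz1.png',160,110,330,360,2.3);cv2.imwrite('pics/zz2.png',t['img'])"
```

```text
t 56.03 pos [ 492.8 -443.9  232.6] jaw 0.3 tilt [-0.093 -0.064 -0.994] F [-0.2  1.3  0.7] w 0.4 q [-0.7   0.48  1.51 -0.12  1.18 -0.66]
((np.float64(273.42857142857144), np.float64(142.9142857142857)), 35) ((np.float64(349.5049504950495), np.float64(172.12871287128712)), 101)
s screw_jar [(array([309.4, 154.5]), 0.81), (array([240.7, 312.9]), 0.25)]
s sanding_block [(array([267.6, 263. ]), 0.88)]
s scrap_bin [(array([242.4, 312.8]), 0.56)]
s offcut1 [(array([241.2, 329.7]), 0.98), (array([244.6, 299.6]), 0.63)]
s standing1 [(array([213.2, 221.3]), 0.86), (array([243.2, 169. ]), 0.63), (array([237.1, 167.4]), 0.47)]
s bottle1 [(array([234.4, 167.5]), 0.87), (array([227.5, 194.9]), 0.65)]
t screw_jar [(array([380.5, 213.6]), 0.56)]
t sanding_block [(array([194.3, 233.6]), 0.9)]
t scrap_bin [(array([136.1, 236.4]), 0.9)]
t offcut1 [(array([122.8, 238.4]), 0.78)]
t standing1 [(array([312.2, 158. ]), 0.82), (array([219. , 159.6]), 0.53), (array([353.1, 176.1]), 0.42)]
t bottle1 [(array([283.3, 150.5]), 0.8), (array([246.9, 158.8]), 0.63)]
```

View pics/zz1.png

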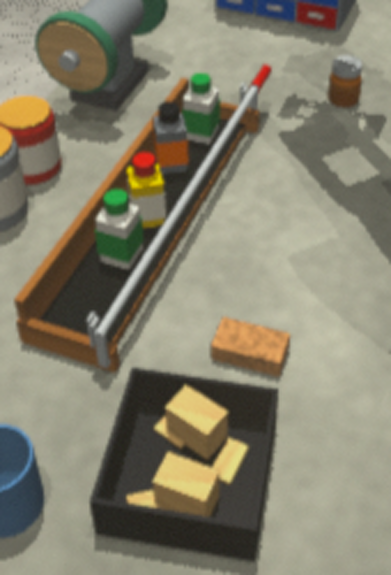

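View pics/zz2.png

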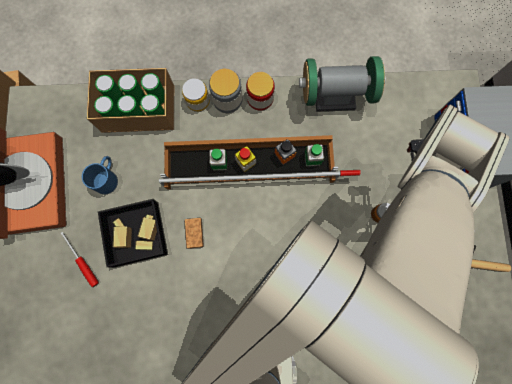

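```bash
python3 -c "
from workcell import ctrl
print(ctrl.close_job())"
```

```text
the job is handed in; nothing more can be done
None
```

I finished the job and handed it in at about 56 s of the 208 s allowed. No verdict was reported, so the checks below are my own.

**What I did**
- I folded the keeper bar down by its red grip.
- I dropped both off-cuts into the scrap bin.
- Only the yellow and grey bottles had fallen; the blue-capped one was absent. I gripped each by its cap, loosened the grip so it swung upright under its own weight, and set it down in the lane.
- I swung the bar back up to its stop.

**Last checks before handing in**
- **Bar:** It did not move when I pushed it again, with about 30 N of reaction along the push. I take it as home, at 0 to 0.06 rad. The side view put it near 0.05 and the top view at or just below 0, so the images alone do not settle it.
- **Bottles:** All four stand upright in the lane. The fallen two are turned about 30° on their own axis; the yellow one sits about 3 mm in front of the row line and the grey one about 13 mm behind it. The limit is 37 mm.
- **Off-cuts:** Both lie inside the bin.
- **Jar and sanding block:** Both are where they were, to within about 5 mm.
- **Arm:** It was clear of everything when I handed in.

**Side effect:** Over the run the tool leaned up to about 8° from vertical. It did not stop any grasp or placement.

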